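Unlock and unload the potting mould

ROBOT

A 7-joint arm with a two-finger parallel gripper is mounted at the origin on the work surface. World frame = base frame: x ahead of the robot, y to its left, z up, the work surface at z = 0. Lengths are in m, angles in rad, forces in N, time in s.
With the tool pointing down it reaches from about 0.425 to 0.925 m from the base axis. Payload 6.8 kg.
Tool frame: the origin (TCP) lies at the very end of the fingers, on their centre line; the grasp point (between the pads) lies 19 mm behind it; z points along the fingers, y is the line along which they close (so a half turn about z gives the same grasp; the last joint's range is limited). The gripper opens to 85 mm and grips with 20 to 120 N. Pads are 22 mm wide; open, the fingers measure 114 mm over their backs; the gripper's body (76 mm by 85 mm) begins 54 mm behind the grasp point. The pads swing forward as they close: fully open they stand 13 mm farther back than shut.
Start: joints at [1.174, 0.477, 0.022, 1.555, -0.011, 1.109, -0.083], TCP at [0.192, -0.647, 0.231] pointing down, gripper open.
Joint ranges: [-2.96, 2.96], [-0.34, 2.1], [-1.41, 1.46], [0.24, 2.44], [-1.37, 4.51], [0.17, 1.92], [-2.96, 2.96]. Speed limits (rad/s): [2.39, 2.39, 3.14, 3.14, 3.14, 3.14, 3.14].

INTERFACE

Orientations are given as a unit quaternion [w, x, y, z].
In Python, from station import readout, viewer, bot gives the robot as it stands. The module is installed in compiled form; this text tells all that it offers.
- The arm moves only by the shell command python3 -m handwheel 'ROWS' [FORCE]. ROWS is JSON, a list of rows, each a list of 3 entries, a list of its own where there are three numbers: the shift along the tool's x, y, z in mm, then the turn, a rotation vector about the tool's x, y, z in degrees, then the gripper command: -1 is fully open, 1 is shut, values between are in proportion. In form: [[[x, y, z], [ax, ay, az], grip], ...]. A call has 1 to 20 rows; each row is the pose to reach, as a shift and turn from the pose commanded when the call began, along the tool's axes at that moment; what a row does not reach only later rows make up. A row lasts 1/12 s, in which the tool goes at most 41.7 mm and 7.16 degrees, less where a joint would pass 70% of its speed; a pose out of reach is approached as far as the arm can. A call with a gripper value outside its range is refused whole. The fingers move at their own pace and stop on an object; FORCE is the grip in N (left out, the last holds). Time passes only in rows, so rows that repeat a pose let the fingers close. It gives the time, the measured TCP pose, the force and the opening at its end, in the units of the state.
- readout.get_obs(): the state, without advancing time (a new reading comes with each control period).
- viewer.read_camera(name): name is "scene" or "side" or "wrist"; returns a dict with "frame" (384x512x3 uint8, red, green, blue), "fx", "fy", "cx", "cy" (pixels), "rvec" (rotation vector, rad) and "tvec" (3), from world to camera coordinates, as OpenCV has them; the wrist camera has in their place "tool_from_camera" (4x4, takes a point from camera to tool coordinates, whose origin is the TCP and whose axes are the flange's). Camera axes: x right, y down, z forward; pixel columns grow to the right and rows downward; lengths in m; the calibration is good to about 2 mm. A picture is of the moment at which its call begins: read the wrist's pose just before it. There is no depth.
- bot.hand_in(): hands the job in, once; it reports no verdict.
Trained networks look in a picture, given as the dict that the camera call returned (one of the last four; its "shot" number tells which), for a name from the list of things; names that differ only in an ending like _2 or _b are one class to them, and where a whole thing is asked for, a point or a joint stands for the part that bears it (a point fixed in the world has none). Each returns a list of dicts, best first, with "score" (0 to 1); they miss things now and then, are a little off and sometimes report something else, mostly with a low value. They report only what shows in the picture. A call takes as long as a camera call. They do not tell look-alikes from the thing itself.
- viewer.search_frame(picture, target): "rect" ([centre column, centre row, width, height] in pixels, round what is visible of it).
- viewer.outline_of(picture, target): "mask" (384x512 bool, what is visible of it) and "rect" ([centre column, centre row, width, height] in pixels, round what is visible of it).
The state is a dict: "t": time; "q": joint angles; "joint_vel": joint speeds; "joint_torque": joint torques, N m; "eef_pos": TCP position; "tool_rot": TCP orientation; "contact_force": force on the tool from outside, world axes, zero at the start; "torque": the same for the moment, N m; "gripper_width": opening from 0.0 (shut) to 1.0 (fully open).
Only numpy, scipy, OpenCV 4.12 (cv2) and the standard library are available. Lean on these libraries where they do the work, as an engineer would, in place of code of your own. Each camera call takes 0.05 s, during which the arm holds its last target. There are 200 camera calls.

TASK

Empty the potting mould: each cast block in it is held down by a slotted turn-lock, so with the flat screwdriver from the stand (never with the fingers) turn the locks of the loaded pockets anticlockwise until their keepers are clear, then lift every block out, keeping it upright, and set it down gently, base down and flat on the floor of the tray. Finish with the screwdriver standing in its stand, blade down, and leave the other things on the bench where they are.

Things in the scene. Friction and masses are not known exactly. Their poses are not given: they have to be found in the camera images.
- mould: Aluminium potting mould fixed to the bench, 130 (x) by 285 (y) by 34 mm tall; origin under its centre, z up. Four pockets 50 by 32 mm and 18 mm deep in a row at x = +25 mm, y = -112.5, -37.5, +37.5, +112.5 mm (its own axes) for castings 1, 2, 3, 4; beside each, at x = -30 mm and the same y, a steel turn-lock.
- driver: Flat screwdriver standing upright, blade down, in its stand. Origin at the centre of the blade's bottom edge, z up along the driver, 115 mm long, 0.12 kg. Blade 14 mm wide along its own x and 3 mm thick along y (lowest 2.5 mm: 12 by 1.8 mm); round shank 9 mm; from 55 to 59 mm a collar of 34 mm diameter; from 59 to 115 mm a black handle, 30 mm along x (as the blade's width) by 20 mm along y.
- driver_tip (a point): Centre of the bottom edge of the screwdriver's blade (the driver's origin).
- stand: Grey plastic screwdriver stand fixed to the bench, 56 by 56 by 60 mm tall, with a 21 mm square hole right through from above; origin under its centre, z up. The driver's collar rests on its top, so the blade's edge is 5 mm above the bench.
- tray: Loose grey open tray, 150 (x) by 240 (y) by 22 mm high, walls and floor 5 mm, 0.4 kg; origin under its centre, z up. It may be anywhere to the left or right of the robot's middle, opposite the mould.
- cast1: Black cast connector block (absent in some starts), about 0.07 kg: base 48 (x) by 30 (y) by 18 mm, on it a central grip boss 24 (x) by 18 (y) mm and 18 mm tall, 36 mm in all. Origin under its centre, z up. In its pocket (y = -112.5 mm of the mould) the base is flush with the mould's top and the boss stands above it.
- lock1_slot (a point): Middle of the floor of the slot in the head of lock 1 (beside casting 1), 44 mm above the bench. Its x axis runs along the slot, z up. The head is 30 mm across and rises 16 mm above the mould's top; the slot is 18 mm long, 6 mm wide, 6 mm deep, closed at its ends.
- lock1 (a joint): Angle of lock 1, rad, growing anticlockwise seen from above. At 0 its keeper (a flat bar, 40 mm from the axis to its end, 10 mm wide, 2 to 8 mm above the mould's top) points straight to the casting (the mould's +x) and overlaps its base by 9 mm; starts at 0 to 0.4, clear of the casting from about 0.9, stop at 1.6. Stays where it is left; about 0.06 N m to turn.
- cast2: Black cast connector block (absent in some starts), about 0.07 kg: base 48 (x) by 30 (y) by 18 mm, on it a central grip boss 24 (x) by 18 (y) mm and 18 mm tall, 36 mm in all. Origin under its centre, z up. In its pocket (y = -37.5 mm of the mould) the base is flush with the mould's top and the boss stands above it.
- lock2_slot (a point): Middle of the floor of the slot in the head of lock 2 (beside casting 2), 44 mm above the bench. Its x axis runs along the slot, z up. The head is 30 mm across and rises 16 mm above the mould's top; the slot is 18 mm long, 6 mm wide, 6 mm deep, closed at its ends.
- lock2 (a joint): Angle of lock 2, rad, growing anticlockwise seen from above. At 0 its keeper (a flat bar, 40 mm from the axis to its end, 10 mm wide, 2 to 8 mm above the mould's top) points straight to the casting (the mould's +x) and overlaps its base by 9 mm; starts at 0 to 0.4, clear of the casting from about 0.9, stop at 1.6. Stays where it is left; about 0.06 N m to turn.
- cast3: Black cast connector block (absent in some starts), about 0.07 kg: base 48 (x) by 30 (y) by 18 mm, on it a central grip boss 24 (x) by 18 (y) mm and 18 mm tall, 36 mm in all. Origin under its centre, z up. In its pocket (y = 37.5 mm of the mould) the base is flush with the mould's top and the boss stands above it.
- lock3_slot (a point): Middle of the floor of the slot in the head of lock 3 (beside casting 3), 44 mm above the bench. Its x axis runs along the slot, z up. The head is 30 mm across and rises 16 mm above the mould's top; the slot is 18 mm long, 6 mm wide, 6 mm deep, closed at its ends.
- lock3 (a joint): Angle of lock 3, rad, growing anticlockwise seen from above. At 0 its keeper (a flat bar, 40 mm from the axis to its end, 10 mm wide, 2 to 8 mm above the mould's top) points straight to the casting (the mould's +x) and overlaps its base by 9 mm; starts at 0 to 0.4, clear of the casting from about 0.9, stop at 1.6. Stays where it is left; about 0.06 N m to turn.
- cast4: Black cast connector block (absent in some starts), about 0.07 kg: base 48 (x) by 30 (y) by 18 mm, on it a central grip boss 24 (x) by 18 (y) mm and 18 mm tall, 36 mm in all. Origin under its centre, z up. In its pocket (y = 112.5 mm of the mould) the base is flush with the mould's top and the boss stands above it.
- lock4_slot (a point): Middle of the floor of the slot in the head of lock 4 (beside casting 4), 44 mm above the bench. Its x axis runs along the slot, z up. The head is 30 mm across and rises 16 mm above the mould's top; the slot is 18 mm long, 6 mm wide, 6 mm deep, closed at its ends.
- lock4 (a joint): Angle of lock 4, rad, growing anticlockwise seen from above. At 0 its keeper (a flat bar, 40 mm from the axis to its end, 10 mm wide, 2 to 8 mm above the mould's top) points straight to the casting (the mould's +x) and overlaps its base by 9 mm; starts at 0 to 0.4, clear of the casting from about 0.9, stop at 1.6. Stays where it is left; about 0.06 N m to turn.
- board: Green circuit board 85 by 46 mm, flat; origin under its centre. A bystander.
- jar: Amber glass jar, 48 mm wide, 60 mm tall; origin under its centre. A bystander.
- spool: Solder spool, 54 mm wide, 42 mm tall; origin under its centre. A bystander.
- tweezers: Steel tweezers 110 mm long, lying; origin under its centre. A bystander.
- dish: Shallow glass dish, 90 mm wide; origin under its centre. A bystander.
- relay: Grey relay module 90 by 36 by 62 mm; origin under its centre. A bystander.
Mind the look-alikes: they are no part of the job. What is shaped like the cast2 but green or pink is not meant.

How it is judged:
By the outcome, as a careful person would: the job done as asked, in the order asked, and still so for the second after the job is handed in, with the robot touching nothing.
Of cast1, cast2, cast3, cast4 only 3 to 4 are there at a start; the rules pass over those that are not, and their reading is None.
At some moment in a run one of tray may be knocked a few centimetres aside while the robot is not near it.
It also fails if it takes over 210 s, if anything falls off the work surface, if the arm or the gripper's body presses on something with over 40 N, if the wrist force passes 120 N, or if a joint passes its speed limit or range.

## Working session

There is one attempt and no reset: what is moved stays moved. The work goes in short steps, Python scripts to look and compute and a shell command to move; the robot and the scene stay as the last step left them, time stands still between calls to the robot, and variables do not carry over. Pictures are saved under pics/ and viewed, on a budget of 14 in all, crops included, one or two more only if the job needs it, and the job is handed in when it is done.

```bash
mkdir -p pics
cat > h.py <<'E'
import numpy as np, cv2
from scipy.spatial.transform import Rotation as R
from station import readout, viewer, bot
def snap(name,fn=None):
    o=readout.get_obs(); p=viewer.read_camera(name)
    if fn: cv2.imwrite('pics/'+fn,cv2.cvtColor(p['frame'],cv2.COLOR_RGB2BGR))
    K=np.array([[p['fx'],0,p['cx']],[0,p['fy'],p['cy']],[0,0,1]])
    if 'rvec' in p:
        Rm=cv2.Rodrigues(np.array(p['rvec'],float))[0]; t=np.array(p['tvec'],float).ravel()
        C=-Rm.T@t; W=Rm.T
    else:
        q=o['tool_rot']; Rt=R.from_quat([q[1],q[2],q[3],q[0]]).as_matrix()
        T=np.array(p['tool_from_camera']); W=Rt@T[:3,:3]; C=Rt@T[:3,3]+np.array(o['eef_pos'])
    return dict(p=p,K=K,W=W,C=C,o=o)
def ray(s,u,v,z):
    d=s['W']@np.linalg.inv(s['K'])@np.array([u,v,1.0]); return s['C']+d*(z-s['C'][2])/d[2]
def proj(s,P):
    c=s['W'].T@(np.array(P,float)-s['C']); k=s['K']@c; return k[:2]/k[2]
def rot(o):
    q=o['tool_rot']; return R.from_quat([q[1],q[2],q[3],q[0]])
def delta(o,pos,yaw):
    """pos: TCP target world; yaw: world angle of tool x axis, tool down -> shift mm, rotvec deg in tool axes"""
    r=rot(o); T=R.from_euler('z',yaw)*R.from_euler('x',np.pi)
    return np.round(r.inv().apply(np.array(pos)-o['eef_pos'])*1e3,1), np.round(np.degrees((r.inv()*T).as_rotvec()),2)
E
python3 - <<'E'
from h import *
o=readout.get_obs(); print(o, rot(o).as_matrix().round(3))
for n in ['scene','side','wrist']:
    s=snap(n,n+'0.png'); print(n,s['C'].round(3))
    for t in ['mould','driver','stand','tray','cast2','lock2','board','relay']:
        print(t,[(np.round(d['score'],2),np.round(d['rect'])) for d in viewer.search_frame(s['p'],t)[:6]])
E
```

```text
{'t': 0.0, 'q': array([ 1.17389367,  0.47780817,  0.02234927,  1.55644401, -0.0114822 ,
        1.1093156 , -0.08308341]), 'joint_vel': array([ 1.23837803e-03,  3.25141630e-04, -1.64682371e-03, -3.87930978e-05,
        7.21157411e-04, -4.94019635e-04,  9.79098896e-04]), 'joint_torque': array([-9.08480924e-04, -5.96445501e+01,  1.60772312e+00, -2.81192994e+01,
        1.24822560e-02,  9.51316586e-03, -5.59647518e-06]), 'eef_pos': array([ 0.1920489 , -0.64648354,  0.23032365]), 'tool_rot': array([-8.99060095e-04,  9.89589095e-01,  1.43918626e-01, -2.10550054e-04]), 'contact_force': array([-0.22093293, -0.10079481, -0.25222692]), 'torque': array([-0.02937756,  0.01460653,  0.04885336]), 'gripper_width': 1.0012995395112378} [[ 0.959  0.285 -0.001]
 [ 0.285 -0.959  0.002]
 [-0.    -0.002 -1.   ]]
scene [ 1.179 -0.346  0.711]
mould [(np.float64(0.93), array([317., 186., 102.,  61.]))]
driver [(np.float64(0.55), array([224., 165.,   8.,  20.]))]
stand [(np.float64(0.72), array([312., 252.,  34.,  21.])), (np.float64(0.7), array([225., 179.,  22.,  25.])), (np.float64(0.53), array([226., 165
[... 1119 characters left out ...]
p.float64(0.64), array([200., 243.,  23.,  11.])), (np.float64(0.59), array([248., 300.,  23.,  12.])), (np.float64(0.54), array([243., 272.,  20.,  15.]))]
lock2 [(np.float64(0.71), array([263., 271.,  20.,  15.])), (np.float64(0.66), array([260., 246.,  21.,  13.])), (np.float64(0.65), array([258., 224.,  18.,  16.])), (np.float64(0.5), array([269., 296.,  27.,  15.])), (np.float64(0.26), array([244., 272.,  21.,  17.]))]
board [(np.float64(0.8), array([221., 209.,  34.,  16.])), (np.float64(0.49), array([312., 166.,  13.,  20.]))]
relay [(np.float64(0.87), array([288., 343.,  48.,  34.]))]
wrist [ 0.265 -0.627  0.373]
mould []
driver []
stand []
tray []
cast2 []
lock2 []
board []
relay []
```

Run:
```python
import cv2,numpy as np
a=cv2.imread('pics/scene0.png')[110:300,90:390]; b=cv2.imread('pics/side0.png')[120:380,160:360]
a=cv2.resize(a,None,fx=1.45,fy=1.45,interpolation=3); b=cv2.resize(b,None,fx=1.8,fy=1.8,interpolation=3)
c=np.zeros((600,800,3),np.uint8); c[:a.shape[0],:a.shape[1]]=a; c[:b.shape[0],440:440+b.shape[1]]=b
cv2.imwrite('pics/c0.png',c)
from h import *
s=snap('side'); 
for n,u,v,z in [('driver top',298,170,.12),('stand top',298,190,.06),('mould',258,272,.034),('tray',251,161,.015),('c',246,249,.05),('c',244,229,.05),('c',205,275,.04),('c',200,243,.04),('c',248,300,.05),('c',243,272,.05),('relay',288,335,.06),
 ('l1',263,268,.05),('l',260,243,.05),('l',258,221,.05),('l',269,293,.05)]: print(n,ray(s,u,v,z).round(3))
```

```text
driver top [ 0.426 -0.008  0.12 ]
stand top [0.424 0.004 0.06 ]
mould [0.563 0.282 0.034]
tray [ 0.541 -0.234  0.015]
c [0.587 0.221 0.05 ]
c [0.587 0.148 0.05 ]
c [0.685 0.287 0.04 ]
c [0.699 0.18  0.04 ]
c [0.593 0.373 0.05 ]
c [0.598 0.294 0.05 ]
relay [0.523 0.47  0.06 ]
l1 [0.552 0.285 0.05 ]
l [0.551 0.203 0.05 ]
l [0.549 0.119 0.05 ]
l [0.546 0.358 0.05 ]
```

View pics/c0.png

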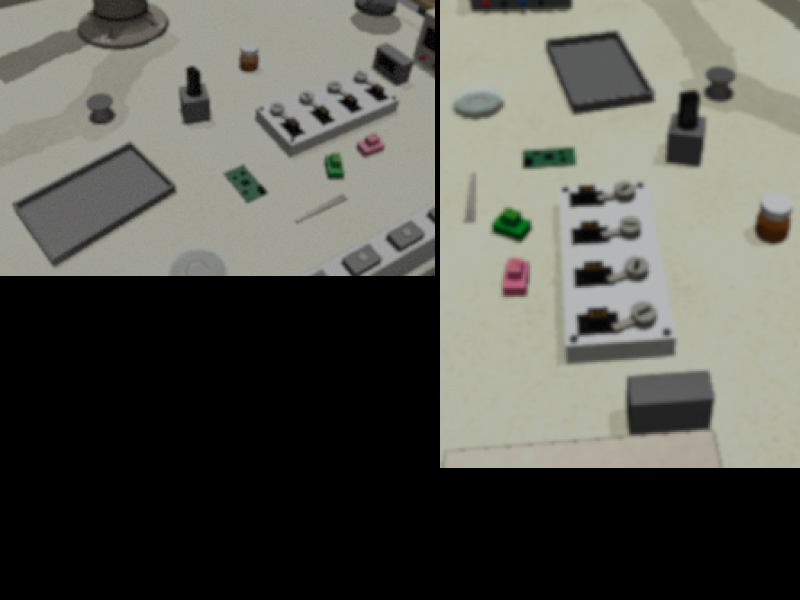

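The side view shows all four black castings. The mould is centred near (0.56,0.28), the tray near (0.54,-0.23) and the driver and stand near (0.425,0). The green and pink look-alikes sit beside the mould. I'll move the wrist camera over the driver next.

```bash
python3 -m handwheel '[[[0,0,-70],[0,0,0],-1],[[0,0,-70],[0,0,0],-1],[[403,-347,-70],[0,0,16.6],-1],[[403,-347,-70],[0,0,16.6],-1],[[403,-347,-70],[0,0,16.6],-1],[[403,-347,-70],[0,0,16.6],-1],[[403,-347,-70],[0,0,16.6],-1],[[403,-347,-70],[0,0,16.6],-1],[[403,-347,-70],[0,0,16.6],-1],[[403,-347,-70],[0,0,16.6],-1],[[403,-347,-70],[0,0,16.6],-1],[[403,-347,-70],[0,0,16.6],-1],[[403,-347,-70],[0,0,16.6],-1],[[403,-347,-70],[0,0,16.6],-1],[[403,-347,-70],[0,0,16.6],-1],[[403,-347,-70],[0,0,16.6],-1],[[403,-347,-70],[0,0,16.6],-1],[[403,-347,-70],[0,0,16.6],-1]]'
python3 - <<'E'
from h import *
s=snap('wrist'); o=s['o']; print(s['C'].round(3),s['K'].round(0).tolist(), s['p']['tool_from_camera'])
print(ray(s,256,192,0), [ray(s,u,v,0).round(3) for u,v in [(0,0),(511,0),(0,383),(511,383)]])
print(delta(o,[0.43,0.0,0.30],0),delta(o,[.36,0,.3],0))
E
```

```text
t: 2.9
eef_pos: [0.4793, -0.2004, 0.3013]
tool_rot: [0.0, 1.0, -0.001, -0.0]
contact_force: [-0.8, -0.6, 0.5]
gripper_width: 1.004
[ 0.555 -0.202  0.443] [[345.0, 0.0, 254.0], [0.0, 345.0, 190.0], [0.0, 0.0, 1.0]] [[-2.30935374e-05 -9.54228195e-01 -2.99079506e-01  7.56901310e-02]
 [ 9.99999995e-01 -5.24012372e-05  8.99734023e-05  1.30862822e-03]
 [-1.01527293e-04 -2.99079503e-01  9.54228191e-01 -1.42124208e-01]
 [ 0.00000000e+00  0.00000000e+00  0.00000000e+00  1.00000000e+00]]
[ 0.41303709 -0.20388538  0.        ] [array([0.645, 0.09 , 0.   ]), array([ 0.644, -0.497,  0.   ]), array([0.086, 0.215, 0.   ]), array([ 0.084, -0.621,  0.   ])]
(array([ -49.6, -200.3,    1.2]), array([ 0.03,  0.02, -0.08])) (array([-119.6, -200.2,    1.2]), array([ 0.03,  0.02, -0.08]))
```

```bash
python3 - <<'E'
from h import *
s=snap('wrist','tray.png'); 
d=viewer.outline_of(s['p'],'tray')
for x in d[:2]: print(x['score'],x['rect'])
m=d[0]['mask'].astype(np.uint8); c=max(cv2.findContours(m,0,2)[0],key=cv2.contourArea)
P=np.array([ray(s,u,v,.022)[:2] for u,v in c[:,0]],np.float32)
print(cv2.minAreaRect(P))
E
python3 -m handwheel '[[[-30,-200,0],[0,0,0],-1],[[-30,-200,0],[0,0,0],-1],[[-30,-200,0],[0,0,0],-1],[[-30,-200,0],[0,0,0],-1],[[-30,-200,0],[0,0,0],-1],[[-30,-200,0],[0,0,0],-1],[[-30,-200,0],[0,0,0],-1],[[-30,-200,0],[0,0,0],-1]]'
python3 - <<'E'
from h import *
s=snap('wrist','drv.png'); np.save
for t in ['driver','stand']:
    for x in viewer.outline_of(s['p'],t)[:2]: 
        print(t,x['score'],np.round(x['rect']))
        cs=max(cv2.findContours(x['mask'].astype(np.uint8),0,2)[0],key=cv2.contourArea)
        for z in (.06,.12):
            print(z,cv2.minAreaRect(np.array([ray(s,u,v,z)[:2] for u,v in cs[:,0]],np.float32)))
E
```

```text
0.6 [300.4, 83.0, 223.9, 163.1]
((0.5518369078636169, -0.25940167903900146), (0.14983972907066345, 0.2390715479850769), 11.131433486938477)
t: 3.72
eef_pos: [0.45, -0.0012, 0.3013]
tool_rot: [0.0, 1.0, -0.001, 0.0]
contact_force: [0.1, -0.8, 0.2]
gripper_width: 1.003
driver 0.75 [253. 183.  26.  46.]
0.06 ((0.41592225432395935, -0.0002906825393438339), (0.031150629743933678, 0.05052788928151131), 89.82706451416016)
0.12 ((0.4330882728099823, -0.0006503984332084656), (0.026276832446455956, 0.04262238368391991), 89.82732391357422)
driver 0.61 [132.  23.  32.  42.]
0.06 ((0.5845728516578674, 0.12341111898422241), (0.03131391853094101, 0.03857627883553505), 89.84605407714844)
0.12 ((0.5753520131111145, 0.10369720309972763), (0.02641458995640278, 0.0325406938791275), 89.84600830078125)
stand 0.79 [251. 168.  58.  66.]
0.06 ((0.42965224385261536, -0.0010244175791740417), (0.05653974786400795, 0.06497044861316681), 73.83782958984375)
0.12 ((0.4446701109409332, -0.0012693069875240326), (0.047693606466054916, 0.05480527877807617), 73.83782196044922)
stand 0.43 [262.   5.  40.  10.]
0.06 ((0.5981260538101196, -0.007612135261297226), (0.040022265166044235, 0.010765417478978634), 89.8459243774414)
0.12 ((0.5867847800254822, -0.0068263281136751175), (0.0337604321539402, 0.00908106379210949), 89.8460464477539)
```

```bash
python3 -m handwheel '[[[70,-170,0],[0,0,0],-1],[[70,-170,0],[0,0,0],-1],[[70,-170,0],[0,0,0],-1],[[70,-170,0],[0,0,0],-1],[[70,-170,0],[0,0,0],-1],[[70,-170,0],[0,0,0],-1],[[70,-170,0],[0,0,0],-1],[[70,-170,0],[0,0,0],-1]]'
python3 - <<'E'
from h import *
s=snap('wrist','mould.png'); import pickle; pickle.dump(s,open('m.pkl','wb'))
for t in ['mould','lock1','cast1']:
    for x in viewer.outline_of(s['p'],t)[:6]: 
        cs=max(cv2.findContours(x['mask'].astype(np.uint8),0,2)[0],key=cv2.contourArea)
        z={'mould':.034,'lock1':.05,'cast1':.07}[t]
        print(t,round(x['score'],2),np.round(x['rect']),ray(s,*x['rect'][:2],z).round(4),cv2.minAreaRect(np.array([ray(s,u,v,z)[:2] for u,v in cs[:,0]],np.float32)))
a=cv2.imread('pics/drv.png')
cv2.imwrite('pics/drv2.png',a)
E
```

```text
t: 4.53
eef_pos: [0.5203, 0.1683, 0.3008]
tool_rot: [0.001, 1.0, -0.002, -0.0]
contact_force: [0.2, -0.8, -0.1]
gripper_width: 0.998
mould 0.67 [183. 105. 254. 117.] [0.5703 0.2485 0.034 ] ((0.5669746398925781, 0.2448294311761856), (0.13177283108234406, 0.28529077768325806), 0.3068177402019501)
mould 0.16 [384. 220.  70.  66.] [0.4271 0.0007 0.034 ] ((0.42342302203178406, -0.0005681663751602173), (0.08569198101758957, 0.07375199347734451), 74.26619720458984)
lock1 0.86 [284. 124.  26.  50.] [0.5503 0.1331 0.05  ] ((0.5499895215034485, 0.13304688036441803), (0.05370927229523659, 0.029699252918362617), 0.6206709146499634)
lock1 0.68 [220. 124.  26.  48.] [0.5512 0.205  0.05  ] ((0.5499998331069946, 0.20567436516284943), (0.029466405510902405, 0.052759137004613876), 84.1205825805664)
lock1 0.63 [156. 125.  34.  49.] [0.5499 0.2781 0.05  ] ((0.5471793413162231, 0.287404328584671), (0.052399322390556335, 0.0339994877576828), 37.39836502075195)
lock1 0.63 [ 90. 126.  34.  49.] [0.5486 0.3521 0.05  ] ((0.5486606955528259, 0.3536631166934967), (0.03538156673312187, 0.05236620828509331), 86.5
[... 289 characters left out ...]
019664764, 0.026919329538941383), 0.6206749081611633)
cast1 0.88 [152.  85.  31.  43.] [0.5931 0.2725 0.07  ] ((0.5918198823928833, 0.2712731957435608), (0.028958948329091072, 0.04364822432398796), 89.80036926269531)
cast1 0.72 [ 90. 128.  37.  49.] [0.5489 0.3433 0.07  ] ((0.5514700412750244, 0.34830760955810547), (0.05067165195941925, 0.0346597284078598), 19.910795211791992)
cast1 0.7 [85. 88. 32. 41.] [0.5903 0.3424 0.07  ] ((0.5921035408973694, 0.3411487340927124), (0.03080756403505802, 0.041654277592897415), 89.80022430419922)
cast1 0.62 [175.   5.  42.  10.] [0.6674 0.2436 0.07  ] ((0.6677950620651245, 0.2439628541469574), (0.04452844336628914, 0.007826875895261765), 89.81146240234375)
```

View pics/drv.png

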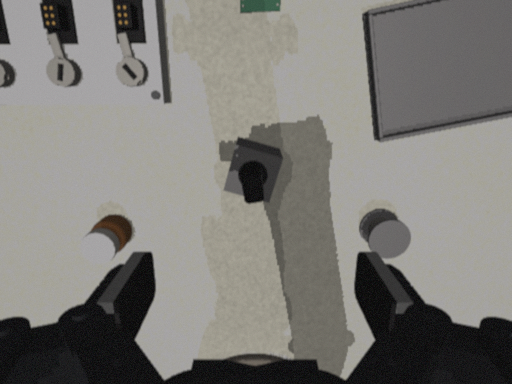

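View pics/mould.png

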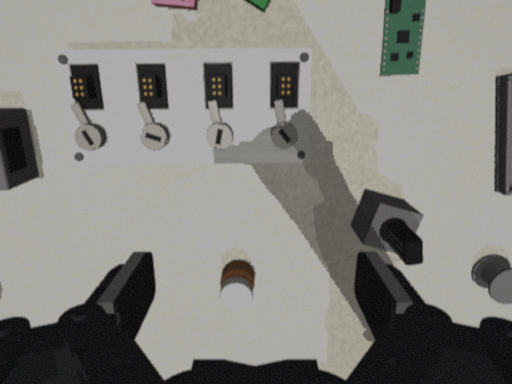

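All four pockets are loaded. The slots, at pixels (284,134), (219,136), (153,137) and (89,138), point different ways. Next is a close look at the driver handle.

```bash
python3 -m handwheel '[[[-65,168,40],[0,0,0],-1],[[-65,168,40],[0,0,0],-1],[[-65,168,40],[0,0,0],-1],[[-65,168,40],[0,0,0],-1],[[-65,168,40],[0,0,0],-1],[[-65,168,80],[0,0,0],-1],[[-65,168,80],[0,0,0],-1],[[-65,168,80],[0,0,0],-1]]'
python3 - <<'E'
from h import *
import pickle
s=pickle.load(open('m.pkl','rb'))
for u,v in [(63,59),(304,57),(79,157),(302,155)]: print('hole',ray(s,u,v,.034).round(4))
s=snap('wrist','d1.png'); pickle.dump(s,open('d.pkl','wb')); print(s['o']['q'].round(2))
c=proj(s,[.426,-.001,.12]).astype(int); print(c)
a=cv2.imread('pics/d1.png'); x0,y0=c[0]-80,c[1]-70
cv2.imwrite('pics/d1c.png',cv2.resize(cv2.convertScaleAbs(a[y0:y0+120,x0:x0+160],alpha=2,beta=20),None,fx=5,fy=5,interpolation=cv2.INTER_CUBIC)); print(x0,y0)
E
```

```text
t: 5.4
eef_pos: [0.4535, 0.0019, 0.2207]
tool_rot: [0.0, 1.0, -0.001, -0.002]
contact_force: [0.1, 0.3, 1.3]
gripper_width: 1.0
hole [0.6209 0.3789 0.034 ]
hole [0.622  0.1113 0.034 ]
hole [0.5101 0.3784 0.034 ]
hole [0.5116 0.1094 0.034 ]
[ 0.26  0.15 -0.44  2.05  0.08  0.96 -1.79]
[256 223]
176 153
```

View pics/d1c.png

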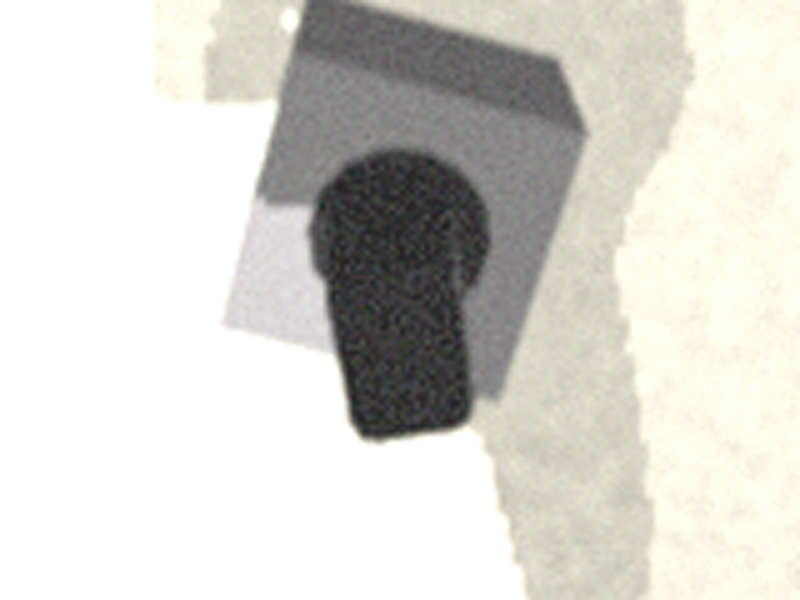

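Run:
```python
from h import *
import pickle
s=pickle.load(open('d.pkl','rb'))
f=lambda X,Y,z: ray(s,176+X/5,153+Y/5,z)
a,b=f(352,432,.12),f(472,418,.12); print('rear edge',a.round(4),b.round(4),np.linalg.norm(a-b),np.degrees(np.arctan2(*(b-a)[:2])))
print('collar L R top',f(309,232,.064).round(4),f(490,232,.064).round(4),f(400,150,.064).round(4))
sc=[f(*p,.06) for p in [(300,55),(585,132),(495,400),(224,325)]]
print('stand',np.round(sc,4),np.mean(sc,0))
for yaw in np.radians([4,6.7,9]):
  for c in [(.424,-.001)]:
    k=[proj(s,[c[0]+np.cos(yaw)*x-np.sin(yaw)*y,c[1]+np.sin(yaw)*x+np.cos(yaw)*y,z]) for x in(-.015,.015) for y in (-.01,.01) for z in (.12,)]
    print(np.round((np.array(k)-[176,153])*5))
```

```text
rear edge [0.4126 0.0069 0.12  ] [ 0.4149 -0.0116  0.12  ] 0.018689998351151045 172.7943382305379
collar L R top [0.4259 0.0159 0.064 ] [ 0.4258 -0.0173  0.064 ] [ 0.4415 -0.0008  0.064 ]
stand [[ 0.4582  0.0172  0.06  ]
 [ 0.4437 -0.0345  0.06  ]
 [ 0.3903 -0.019   0.06  ]
 [ 0.4059  0.0325  0.06  ]] [ 0.4245269  -0.00095111  0.06      ]
[[474. 448.]
 [346. 457.]
 [463. 268.]
 [330. 276.]]
[[478. 445.]
 [351. 459.]
 [458. 265.]
 [326. 280.]]
[[482. 443.]
 [355. 461.]
 [453. 263.]
 [322. 283.]]
```

```bash
python3 -m handwheel '[[[-27,3,0],[0,0,-7],-1],[[-27,3,0],[0,0,-7],-1],[[-27,3,40],[0,0,-7],-1],[[-27,3,80],[0,0,-7],-1],[[-27,3,100],[0,0,-7],-1],[[-27,3,120],[0,0,-7],-1],[[-27,3,133],[0,0,-7],-1],[[-27,3,142],[0,0,-7],-1],[[-27,3,142],[0,0,-7],-1],[[-27,3,142],[0,0,-7],-1]]' 30
python3 - <<'E'
from h import *
o=readout.get_obs(); print(o['eef_pos'].round(4),rot(o).as_euler('xyz',True).round(2),o['q'].round(2),o['contact_force'].round(1))
print(delta(o,[.4265,-.001,.078],np.radians(7)))
E
```

```text
t: 6.28
eef_pos: [0.4289, -0.0001, 0.0801]
tool_rot: [-0.0, 0.998, 0.061, 0.001]
contact_force: [0.0, -0.3, 0.3]
gripper_width: 0.998
[ 4.289e-01 -1.000e-04  8.010e-02] [-1.80e+02 -6.00e-02  6.97e+00] [ 0.21  0.34 -0.41  2.23  0.23  0.61 -1.82] [ 0.  -0.3  0.3]
(array([-2.5,  0.6,  2.1]), array([-0.  , -0.06, -0.03]))
```

```bash
python3 -m handwheel '[[[-2,1,2],[0,0,0],-0.3],[[-2,1,2],[0,0,0],0.2],[[-2,1,2],[0,0,0],0.5],[[-2,1,2],[0,0,0],1],[[-2,1,2],[0,0,0],1],[[-2,1,2],[0,0,0],1],[[-2,1,2],[0,0,0],1],[[-2,1,2],[0,0,0],1],[[-2,1,2],[0,0,0],1]]' 50
python3 - <<'E'
from h import *
o=readout.get_obs(); print(o['eef_pos'].round(4),rot(o).as_euler('xyz',True).round(2),o['contact_force'].round(1),o['torque'].round(2))
E
```

```text
t: 7.03
eef_pos: [0.4264, -0.0018, 0.0777]
tool_rot: [0.0, 0.998, 0.061, 0.0]
contact_force: [-1.9, -0.1, 6.1]
gripper_width: 0.231
[ 0.4264 -0.0018  0.0777] [ 1.7999e+02 -4.0000e-02  6.9400e+00] [-1.9 -0.1  6.1] [-0.01  0.26  0.  ]
```

```bash
python3 -m handwheel '[[[0,0,-15],[0,0,0],1],[[0,0,-40],[0,0,0],1],[[0,0,-75],[0,0,0],1],[[0,0,-110],[0,0,0],1],[[0,0,-110],[0,0,0],1],[[90,-238,-150],[0,0,7],1],[[90,-238,-150],[0,0,7],1],[[90,-238,-150],[0,0,7],1],[[90,-238,-150],[0,0,7],1],[[90,-238,-150],[0,0,7],1],[[90,-238,-150],[0,0,7],1],[[90,-238,-150],[0,0,7],1],[[90,-238,-150],[0,0,7],1],[[90,-238,-150],[0,0,7],1],[[90,-238,-150],[0,0,7],1]]'
python3 - <<'E'
from h import *
import pickle
s=snap('wrist','m2.png'); pickle.dump(s,open('m2.pkl','wb'))
o=s['o'];print(o['eef_pos'].round(4),rot(o).as_euler('xyz',True).round(2),o['contact_force'].round(1),o['gripper_width'])
P=[proj(s,[.5365,.245+d,.05]) for d in(-.1125,-.0375,.0375,.1125)]; print(np.round(P,1), proj(s,o['eef_pos']+[0,0,-.073]))
a=cv2.imread('pics/m2.png')
T=[cv2.resize(a[int(v)-45:int(v)+30,int(u)-30:int(u)+30],None,fx=5,fy=5,interpolation=2) for u,v in P[::-1]]
im=np.hstack([t[:, :300] for t in T]); 
im=cv2.resize(np.vstack([np.hstack(T[:2]),np.hstack(T[2:])]),(480,600)); c=np.zeros((600,800,3),np.uint8); c[:,:480]=im; c[:240,480:]=cv2.resize(a,(320,240)); cv2.imwrite('pics/m2c.png',c)
E
```

```text
t: 8.28
eef_pos: [0.4863, 0.2435, 0.2263]
tool_rot: [0.001, 1.0, -0.001, -0.001]
contact_force: [-0.2, -0.8, -1.7]
gripper_width: 0.229
[0.4863 0.2435 0.2263] [ 1.7989e+02  9.0000e-02 -1.3000e-01] [-0.2 -0.8 -1.7] 0.22856620714391282
[[375.3 110.9]
 [292.3 111.1]
 [209.3 111.3]
 [126.2 111.5]] [252.27247495 201.73849815]
```

View pics/m2c.png

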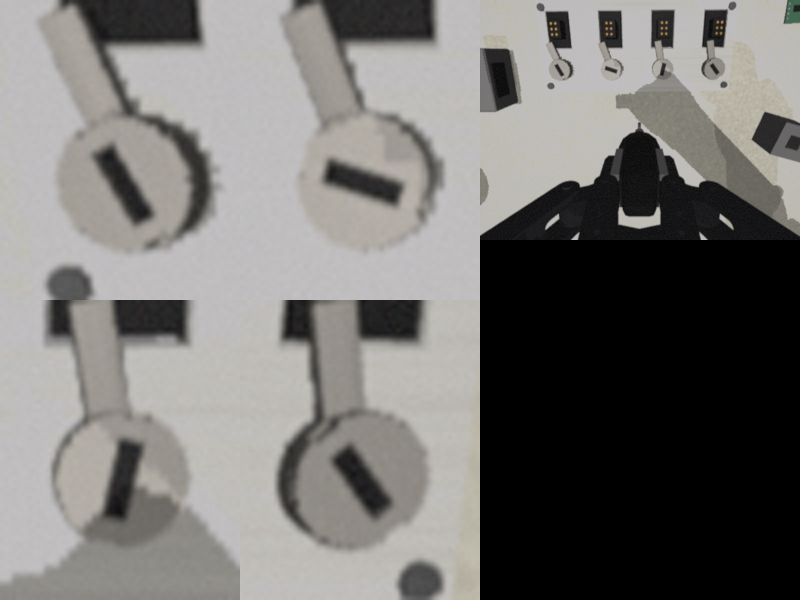

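```bash
cat > slot.py <<'E'
from h import *
def slots(s,C=(.5365,.245),ids=(0,1,2,3)):
    g=cv2.cvtColor(s['p']['frame'],cv2.COLOR_RGB2GRAY); out={}
    big=cv2.resize(g,None,fx=4,fy=4,interpolation=2)
    for i in ids:
        y=C[1]+(-.1125,-.0375,.0375,.1125)[i]
        th=np.linspace(0,6.28,40)
        poly=np.array([proj(s,[C[0]+.0115*np.cos(t),y+.0115*np.sin(t),.05])*4+1.5 for t in th]).astype(int)
        m=np.zeros_like(big); cv2.fillPoly(m,[poly],255)
        b=((big<62)&(m>0)).astype(np.uint8)
        cs=cv2.findContours(b,0,1)[0]
        if not cs: continue
        c=max(cs,key=cv2.contourArea)
        W=np.array([ray(s,(u-1.5)/4,(v-1.5)/4,.049)[:2] for u,v in c[:,0]])
        r=cv2.minAreaRect((W*1e3).astype(np.float32)); bp=cv2.boxPoints(r)
        e=max([bp[1]-bp[0],bp[2]-bp[1]],key=np.linalg.norm)
        out[i+1]=(np.round(r[0],1),np.round(r[1],1),round(float(np.degrees(np.arctan2(e[1],e[0]))%180),1))
    return out
E
python3 - <<'E'
from slot import *
import pickle
s=pickle.load(open('m2.pkl','rb'))
for k,v in slots(s).items(): print(k,v)
s=pickle.load(open('m.pkl','rb'))
for k,v in slots(s).items(): print(k,v)
E
```

```text
1 (array([537.3, 132.6]), array([16.2,  4.7]), 39.3)
2 (array([536.6, 207.4]), array([ 4.6, 16.6]), 168.5)
3 (array([536.5, 282.7]), array([16.3,  3.9]), 71.8)
4 (array([536. , 357.7]), array([16.4,  4.2]), 26.4)
1 (array([537.4, 132.3]), array([18. ,  6.2]), 38.2)
2 (array([536.7, 207.7]), array([ 4.1, 15.6]), 168.7)
3 (array([536.4, 282.6]), array([16.1,  3.7]), 70.9)
4 (array([536. , 357.6]), array([16.2,  4. ]), 27.2)
```

```bash
python3 -m handwheel '[[[50,36,30],[0,0,7],1],[[50,36,30],[0,0,11.5],1],[[50,36,60],[0,0,11.5],1],[[50,36,89],[0,0,11.5],1],[[50,36,89],[0,0,11.5],1],[[50,36,89],[0,0,11.5],1],[[50,36,89],[0,0,11.5],1]]'
cat > hov.py <<'E'
from slot import *
import sys,pickle
i=int(sys.argv[1]); s=snap('wrist','hov%d.png'%i); o=s['o']; pickle.dump(s,open('hov.pkl','wb'))
print(o['eef_pos'].round(4),rot(o).as_euler('xyz',True).round(2),slots(s,ids=(i-1,)),'tip exp',proj(s,o['eef_pos']-[0,0,.0727]).round(1))
u,v=proj(s,o['eef_pos']-[0,0,.0727]).astype(int); a=cv2.imread('pics/hov%d.png'%i)
cv2.imwrite('pics/hov%dc.png'%i,cv2.resize(cv2.convertScaleAbs(a[v-50:v+50,u-60:u+60],alpha=1.6),None,fx=5,fy=5,interpolation=2)); print('crop',u-60,v-50)
E
python3 hov.py 2
```

```text
t: 8.92
eef_pos: [0.5371, 0.2091, 0.1397]
tool_rot: [-0.0, 0.995, -0.101, 0.001]
contact_force: [0.3, 1.6, -0.9]
gripper_width: 0.227
[0.5371 0.2091 0.1397] [-1.7996e+02 -6.0000e-02 -1.1590e+01] {2: (array([537.7, 207.5]), array([ 5.2, 15.7]), 168.6)} tip exp [252.4 202.6]
crop 192 152
```

View pics/hov2c.png

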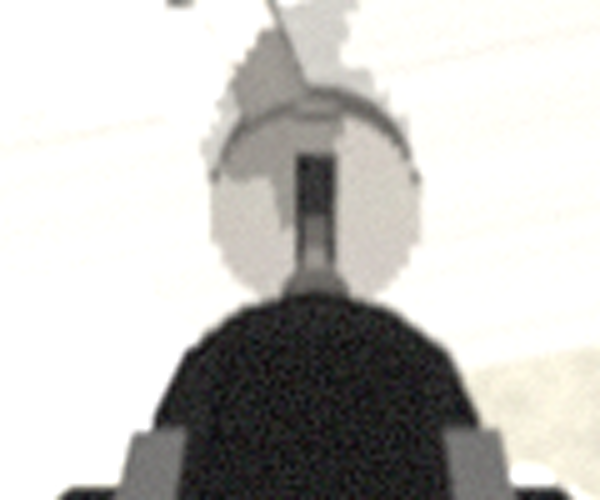

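Run:
```python
from h import *
import pickle
s=pickle.load(open('hov.pkl','rb')); o=s['o']; r=rot(o)
g=lambda X,Y,z: r.inv().apply(ray(s,192+X/5,152+Y/5,z)-o['eef_pos'])*1e3
print('slot front (tool mm)',g(316,155,.05).round(2),'tip front',g(316,215,o['eef_pos'][2]-.0727).round(2))
print('slot c (tool)', (r.inv().apply(np.array([.5366,.2075,.05])-o['eef_pos'])*1e3).round(2))
```

```text
slot front (tool mm) [ 8.44  1.95 89.68] tip front [ 5.18  1.92 72.7 ]
slot c (tool) [-0.28  1.68 89.67]
```

```bash
python3 -m handwheel '[[[0,0,10],[0,0,0],1],[[0,0,15],[0,0,0],1],[[0,0,18],[0,0,0],1],[[0,0,20],[0,0,0],1],[[0,0,22],[0,0,0],1],[[0,0,22],[0,0,0],1],[[0,0,22],[0,0,0],1]]'
```

```text
t: 9.55
eef_pos: [0.5366, 0.2093, 0.1167]
tool_rot: [0.0, 0.995, -0.101, 0.0]
contact_force: [-1.0, -0.3, 2.6]
gripper_width: 0.223
```

```bash
python3 -m handwheel '[[[-0.3,0,22],[0,0,-7],1],[[-0.5,-0.1,22],[0,0,-14],1],[[-0.7,-0.2,22],[0,0,-20],1],[[-0.9,-0.2,22],[0,0,-26],1],[[-1.2,-0.1,22],[0,0,-33],1],[[-1.4,-0.1,22],[0,0,-40],1],[[-1.6,0,22],[0,0,-46],1],[[-1.8,0.1,22],[0,0,-52],1],[[-2,0.3,22],[0,0,-59],1],[[-2.2,0.4,22],[0,0,-65],1],[[-2.4,0.6,22],[0,0,-71],1],[[-2.5,0.7,22],[0,0,-77],1],[[-2.6,0.8,22],[0,0,-82],1],[[-2.6,0.8,22],[0,0,-82],1],[[-2.6,0.8,22],[0,0,-82],1]]'
python3 - <<'E'
from h import *
o=readout.get_obs(); print(o['q'].round(2),o['contact_force'].round(1),o['torque'].round(3),rot(o).as_euler('xyz',True).round(1))
E
```

```text
t: 10.8
eef_pos: [0.5392, 0.2161, 0.1017]
tool_rot: [-0.0, 0.816, 0.577, 0.008]
contact_force: [-1.9, 4.5, 38.3]
gripper_width: 0.224
[ 0.11  0.6  -0.79  1.87  0.54  0.88 -1.28] [-1.9  4.5 38.3] [ 0.889  0.7   -0.1  ] [179.5  -0.8  70.6]
```

```bash
python3 -m handwheel '[[[0,0,-8],[0,0,0],1],[[0,0,-12],[0,0,6],1],[[0,0,-25],[0,0,6],1],[[0,0,-45],[0,0,6],1],[[0,0,-60],[0,0,6],1],[[0,0,-60],[0,0,6],1]]'
sed -i 's/\.0727/.059/g' hov.py
python3 - <<'E'
from h import *
s=snap('wrist','t2.png'); o=s['o']; print(o['eef_pos'].round(4),rot(o).as_euler('xyz',True).round(2),o['contact_force'].round(1),proj(s,o['eef_pos']-[0,0,.059]).round(1))
cv2.imwrite('pics/t2b.png',cv2.convertScaleAbs(cv2.imread('pics/t2.png'),alpha=1.3))
E
```

```text
t: 11.3
eef_pos: [0.5352, 0.2098, 0.1575]
tool_rot: [0.001, 0.845, 0.534, 0.002]
contact_force: [0.6, -0.1, -1.0]
gripper_width: 0.227
[0.5352 0.2098 0.1575] [ 1.7982e+02 -1.6000e-01  6.4580e+01] [ 0.6 -0.1 -1. ] [254.4 208.4]
```

View pics/t2b.png

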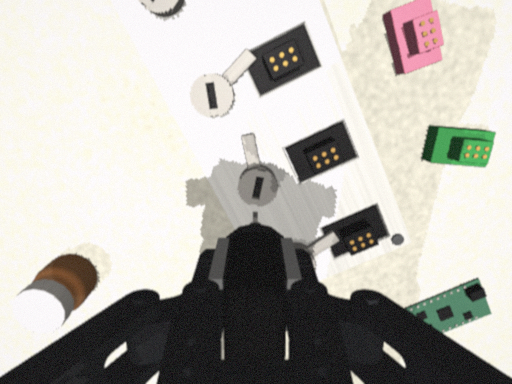

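Run:
```python
import cv2
a=cv2.imread('pics/t2.png')[150:260,190:330]
cv2.imwrite('pics/t2c.png',cv2.resize(cv2.convertScaleAbs(a,alpha=1.8,beta=20),None,fx=5,fy=5,interpolation=2))
```

```text
(no output)
```

View pics/t2c.png

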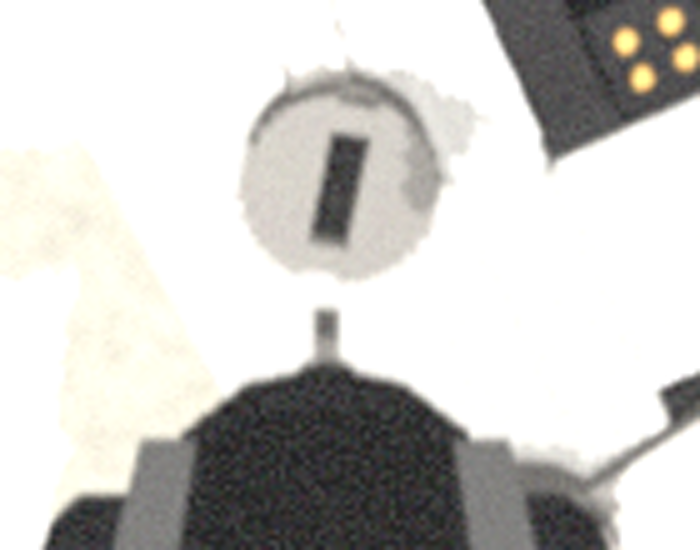

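Run:
```python
from h import *
import pickle
s=snap('wrist'); T=np.array(s['p']['tool_from_camera']); K=s['K']
def pj(p):
    c=T[:3,:3].T@(np.array(p)/1e3-T[:3,3]); k=K@c; return (k[:2]/k[2]).round(1)
for z in (72.7,65,59,55,50): print(z,pj((5.2,1.9,z)), 'collar',z-55,pj((16.2,1.9,z-55)),pj((16.2,1.9,z-59)))
o=s['o']; print(o['torque'])
```

```text
72.7 [257.5 193.4] collar 17.700000000000003 [258.5 206.6] [258.6 209.5]
65 [257.6 197.2] collar 10 [258.7 212.3] [258.8 215.4]
59 [257.7 200.3] collar 4 [258.9 217. ] [259.  220.4]
55 [257.8 202.4] collar 0 [259.  220.4] [259.1 223.9]
50 [257.9 205.3] collar -5 [259.1 224.8] [259.2 228.6]
[ 0.01285472  0.01146099 -0.0162015 ]
```

```bash
python3 -m handwheel '[[[0,0,-40],[0,0,0],1],[[-236,-9,-40],[0,0,7],1],[[-236,-9,-40],[0,0,14],1],[[-236,-9,-40],[0,0,21],1],[[-236,-9,-40],[0,0,28],1],[[-236,-9,-40],[0,0,35],1],[[-236,-9,-40],[0,0,42],1],[[-236,-9,-40],[0,0,49],1],[[-236,-9,-40],[0,0,57.6],1],[[-236,-9,-40],[0,0,57.6],1],[[-236,-9,-40],[0,0,57.6],1]]'
python3 -m handwheel '[[[0,0,20],[0,5.5,0],1],[[0,0,50],[0,5.5,0],1],[[0,0,50],[0,5.5,0],1],[[0,0,50],[0,5.5,0],1]]'
python3 - <<'E'
from h import *
s=snap('wrist','st.png'); o=s['o']; print(o['eef_pos'].round(4),rot(o).as_euler('xyz',True).round(2),rot(o).apply([0,0,1]).round(3))
cv2.imwrite('pics/stc.png',cv2.resize(cv2.convertScaleAbs(cv2.imread('pics/st.png')[130:270,170:350],alpha=1.6,beta=20),None,fx=4,fy=4,interpolation=2))
E
```

```text
t: 12.32
eef_pos: [0.4233, -0.0002, 0.1936]
tool_rot: [0.0, 0.998, 0.061, -0.001]
contact_force: [0.6, 0.9, -2.1]
gripper_width: 0.226
t: 12.65
eef_pos: [0.4227, 0.0004, 0.1434]
tool_rot: [-0.003, 0.997, 0.062, 0.046]
contact_force: [0.1, 0.0, -0.3]
gripper_width: 0.229
[4.227e-01 4.000e-04 1.434e-01] [-179.94   -5.26    7.07] [ 0.091  0.012 -0.996]
```

View pics/stc.png

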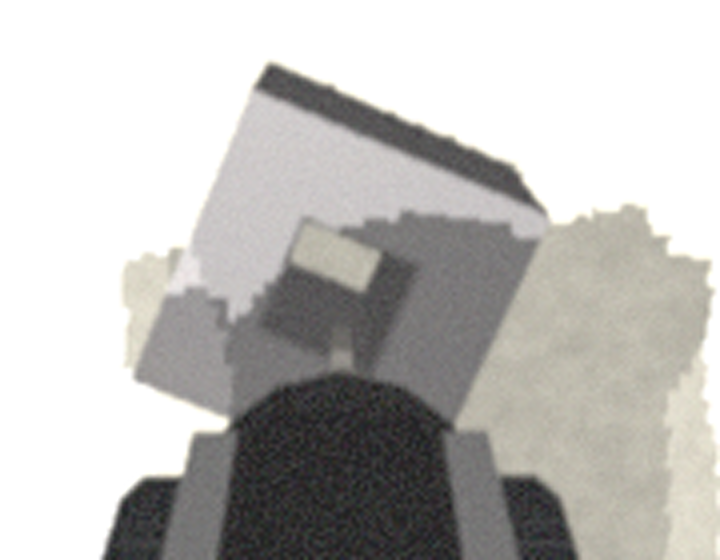

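Run:
```python
from h import *
s=snap('wrist')
f=lambda X,Y,z: ray(s,170+X/4,130+Y/4,z).round(4)
h=np.mean([f(*p,.06) for p in [(308,215),(415,265),(370,375),(262,325)]],0); print('hole',h)
for z in (.08,.085,.09): print(z,'tip front',f(342,325,z),'tip c',f(342,325,z)-[.006,0.0007,0])
```

```text
hole [ 4.2665e-01 -4.2500e-04  6.0000e-02]
0.08 tip front [ 0.427  -0.0009  0.08  ] tip c [ 0.421  -0.0016  0.08  ]
0.085 tip front [ 0.4283 -0.0007  0.085 ] tip c [ 0.4223 -0.0014  0.085 ]
0.09 tip front [ 0.4297 -0.0006  0.09  ] tip c [ 0.4237 -0.0013  0.09  ]
```

```bash
python3 -m handwheel '[[[3,-0.8,0.3],[0,0,0],1],[[3,-0.8,0.3],[0,0,0],1],[[1.6,-0.8,15],[0,0,0],1],[[0.7,-0.8,25],[0,0,0],1],[[-0.7,-0.8,40],[0,0,0],1],[[-1.6,-0.8,50],[0,0,0],1],[[-2.5,-0.8,60],[0,0,0],1],[[-3.4,-0.8,70],[0,0,0],1],[[-3.4,-0.8,70],[0,0,0],1]]'
python3 -m handwheel '[[[-0.2,0,2],[0,0,0],1],[[-0.5,0,5],[0,0,0],1],[[-0.6,0,6],[0,0,0],1],[[-0.6,0,6],[0,0,0],1]]'
python3 - <<'E'
from h import *
o=readout.get_obs(); print(o['eef_pos'].round(4),rot(o).as_euler('xyz',True).round(2),o['contact_force'].round(1),o['torque'].round(2))
E
```

```text
t: 13.5
eef_pos: [0.4271, 0.0012, 0.0736]
tool_rot: [-0.003, 0.997, 0.06, 0.047]
contact_force: [-0.6, -1.3, -0.2]
gripper_width: 0.231
t: 13.83
eef_pos: [0.4274, 0.0011, 0.0685]
tool_rot: [-0.003, 0.997, 0.06, 0.048]
contact_force: [0.0, -0.7, -1.4]
gripper_width: 0.225
[0.4274 0.0011 0.0685] [179.99  -5.53   6.85] [ 0.  -0.7 -1.4] [ 0.    0.12 -0.02]
```

```bash
python3 -m handwheel '[[[-0.2,0,2],[0,0,0],1],[[-0.3,0,3],[0,0,0],1],[[-0.3,0,3],[0,0,0],0.4],[[-0.3,0,3],[0,0,0],0],[[-0.3,0,3],[0,0,0],-0.5],[[-0.3,0,3],[0,0,0],-1],[[-0.3,0,3],[0,0,0],-1],[[0,0,-7],[0,-5.5,0],-1],[[0,0,-7],[0,-5.5,0],-1],[[0,0,-7],[0,-5.5,0],-1]]'
python3 - <<'E'
from h import *
import pickle
s=snap('wrist','st2.png'); o=s['o']; pickle.dump(s,open('d.pkl','wb'))
print(o['eef_pos'].round(4),rot(o).as_euler('xyz',True).round(2),o['contact_force'].round(1),o['gripper_width'])
c=proj(s,[.4265,-.001,.09]).astype(int);x0,y0=c-[90,70]; print(x0,y0)
cv2.imwrite('pics/st2c.png',cv2.resize(cv2.convertScaleAbs(cv2.imread('pics/st2.png')[y0:y0+150,x0:x0+180],alpha=2,beta=30),None,fx=4,fy=4,interpolation=2))
E
```

```text
t: 14.67
eef_pos: [0.4284, 0.0015, 0.0755]
tool_rot: [-0.001, 0.998, 0.059, 0.002]
contact_force: [-0.3, 0.4, -0.6]
gripper_width: 1.001
[0.4284 0.0015 0.0755] [-179.96   -0.27    6.8 ] [-0.3  0.4 -0.6] 1.0010056578326973
166 205
```

View pics/st2c.png

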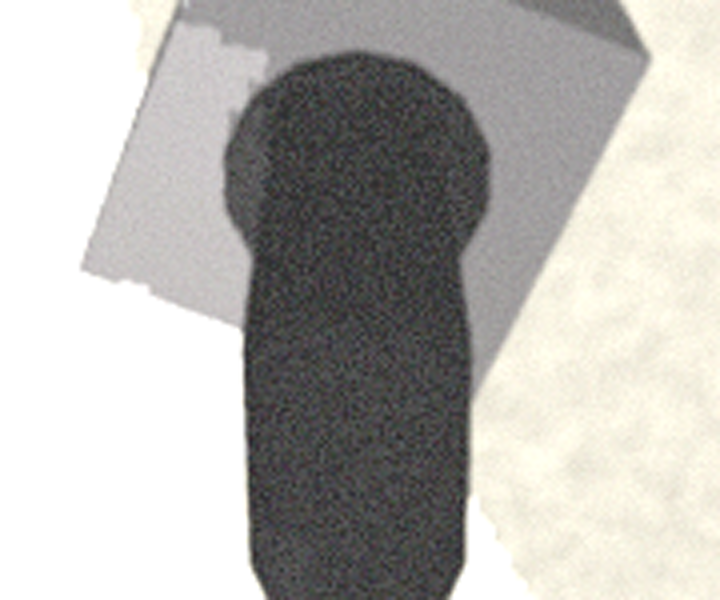

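Run:
```python
from h import *
import pickle
s=pickle.load(open('d.pkl','rb')); o=s['o']; r=rot(o)
f=lambda X,Y,z: (r.inv().apply(ray(s,166+X/4,205+Y/4,z)-o['eef_pos'])*1e3).round(1)
print(f(358,50,.062),f(225,165,.062),f(490,165,.062)); print(delta(o,[.428,.001,.079],np.radians(7)))
```

```text
[12.7  1.7 13.6] [ -2.7 -14.9  13.5] [-2.7 18.2 13.5]
(array([-0.5,  0.4, -3.5]), array([-0.04, -0.27, -0.19]))
```

```bash
python3 -m handwheel '[[[-3.5,0,-3.5],[0,0,0],-0.5],[[-3.5,0,-3.5],[0,-0.2,0],0.2],[[-3.5,0,-3.5],[0,-0.2,0],0.5],[[-3.5,0,-3.5],[0,-0.2,0],1],[[-3.5,0,-3.5],[0,-0.2,0],1],[[-3.5,0,-3.5],[0,-0.2,0],1],[[-3.5,0,-3.5],[0,-0.2,0],1],[[-3.5,0,-3.5],[0,-0.2,0],1]]' 70
python3 -m handwheel '[[[0,0,-15],[0,0,0],1],[[0,0,-40],[0,0,0],1],[[0,0,-75],[0,0,0],1],[[0,0,-110],[0,0,0],1],[[0,0,-110],[0,0,0],1]]'
python3 - <<'E'
from h import *
o=readout.get_obs(); print(o['eef_pos'].round(4),rot(o).as_euler('xyz',True).round(2),o['q'].round(2))
print(delta(o,[.5373,.134,.142],np.radians(39)), delta(o,[.5366,.284,.142],np.radians(71.5)))
E
```

```text
t: 15.38
eef_pos: [0.4231, 0.0006, 0.0788]
tool_rot: [0.0, 0.998, 0.06, -0.002]
contact_force: [-0.6, 0.6, 2.9]
gripper_width: 0.226
t: 15.8
eef_pos: [0.427, 0.0014, 0.194]
tool_rot: [0.001, 0.998, 0.06, 0.003]
contact_force: [2.1, 0.8, -0.8]
gripper_width: 0.224
[0.427  0.0014 0.194 ] [179.91  -0.33   6.85] [ 0.5   0.17 -0.7   2.12  0.14  0.89 -1.74]
(array([ 125. , -118.5,   52.5]), array([  0.18,  -0.3 , -32.15])) (array([ 142.3, -267.6,   52.4]), array([  0.27,  -0.25, -64.65]))
```

```bash
python3 -m handwheel '[[[125,-118,0],[0,0,-7],1],[[125,-118,0],[0,0,-14],1],[[125,-118,0],[0,0,-21],1],[[125,-118,0],[0,0,-28],1],[[125,-118,25],[0,-0.3,-32],1],[[125,-118,51],[0,-0.3,-32],1],[[125,-118,51],[0,-0.3,-32],1],[[125,-118,51],[0,-0.3,-32],1]]'
sed -i 's/\.059/.0738/g' hov.py; python3 hov.py 1
```

```text
t: 16.47
eef_pos: [0.5317, 0.1322, 0.1356]
tool_rot: [-0.001, 0.943, 0.332, -0.007]
contact_force: [-0.0, 0.4, -0.8]
gripper_width: 0.225
[0.5317 0.1322 0.1356] [-179.69    0.68   38.84] {1: (array([537.3, 133.2]), array([17.3,  6.9]), 37.1)} tip exp [254.2 199.3]
crop 194 149
```

View pics/hov1c.png

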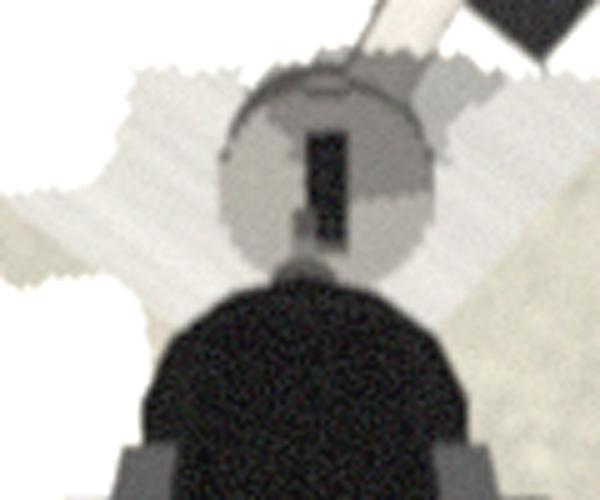

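```bash
cat > off.py <<'E'
from h import *
import pickle,sys
X0,Y0,sx,sy,tx,ty=map(float,sys.argv[1:7]); L=.0738
s=pickle.load(open('hov.pkl','rb')); o=s['o']; r=rot(o)
g=lambda X,Y,z: r.inv().apply(ray(s,X0+X/5,Y0+Y/5,z)-o['eef_pos'])*1e3
sl=g(sx,sy,.05)-[9,0,0]; tp=g(tx,ty,o['eef_pos'][2]-L)-[6,0,0]
print('slot c',sl.round(2),'tip c',tp.round(2),'move then',(sl-tp).round(1),'down to slot floor+1:',round((o['eef_pos'][2]-L-.045)*1e3,1))
o2=readout.get_obs(); print('now',o2['eef_pos'].round(4),rot(o2).as_euler('xyz',True).round(2))
E
python3 off.py 194 149 328 132 305 212
```

```text
slot c [ 5.13  4.06 85.46] tip c [ 0.39  0.9  73.73] move then [ 4.7  3.2 11.7] down to slot floor+1: 16.8
now [0.5328 0.1324 0.1372] [-179.78    0.52   38.81]
```

```bash
python3 -m handwheel '[[[3.7,2.6,0],[0,0,0],1],[[3.7,2.6,0],[0,0,0],1],[[3.7,2.6,0],[0,0,0],1],[[3.7,2.6,0],[0,0,0],1]]'
cat > res.py <<'E'
from h import *
import pickle,sys
# residual using slot tool coords at picture time and tip tool coords
sx,sy,tx,ty=map(float,sys.argv[1:5]); s=pickle.load(open('hov.pkl','rb')); o=s['o']; r=rot(o)
P=o['eef_pos']+r.apply(np.array([sx,sy,(o['eef_pos'][2]-.05)*1e3])/1e3)
o2=readout.get_obs(); r2=rot(o2); q=(r2.inv().apply(P-o2['eef_pos'])*1e3); print('slot world',P.round(4),'residual',(q-[tx,ty,0]).round(2),'tip-floor',(o2['eef_pos'][2]-.0738-.044).round(4),r2.as_euler('xyz',True).round(2),o2['eef_pos'].round(4))
E
python3 res.py 5.13 4.06 .39 .9
```

```text
t: 16.85
eef_pos: [0.5383, 0.1328, 0.1382]
tool_rot: [0.0, 0.943, 0.332, -0.003]
contact_force: [-0.6, -0.4, -0.9]
gripper_width: 0.225
slot world [0.5372 0.1319 0.0499] residual [-1.23 -0.72 88.3 ] tip-floor 0.0204 [-179.87    0.38   38.81] [0.5383 0.1328 0.1382]
```

```bash
python3 -m handwheel '[[[-1,-0.6,0],[0,0,0],1],[[-1,-0.6,0],[0,0,0],1],[[-1,-0.6,6],[0,0,0],1],[[-1,-0.6,10],[0,0,0],1],[[-1,-0.6,13],[0,0,0],1],[[-1,-0.6,13],[0,0,0],1],[[-1,-0.6,13],[0,0,0],1]]'; python3 res.py 5.13 4.06 .39 .9
```

```text
t: 17.43
eef_pos: [0.5362, 0.1328, 0.1238]
tool_rot: [-0.0, 0.943, 0.333, -0.005]
contact_force: [-0.1, -0.4, -0.7]
gripper_width: 0.227
slot world [0.5372 0.1319 0.0499] residual [ 0.4   0.66 73.89] tip-floor 0.006 [-179.78    0.49   38.86] [0.5362 0.1328 0.1238]
```

```bash
python3 -m handwheel '[[[0.3,0.5,0],[0,0,0],1],[[0.3,0.5,2],[0,0,0],1],[[0.3,0.5,4],[0,0,0],1],[[0.3,0.5,4.5],[0,0,0],1],[[0.3,0.5,4.5],[0,0,0],1],[[0.3,0.5,4.5],[0,0,0],1]]'; python3 res.py 5.13 4.06 .39 .9
```

```text
t: 17.93
eef_pos: [0.537, 0.1326, 0.1197]
tool_rot: [-0.0, 0.943, 0.333, -0.004]
contact_force: [0.1, -0.4, -0.9]
gripper_width: 0.228
slot world [0.5372 0.1319 0.0499] residual [-1.40e-01 -2.00e-02  6.98e+01] tip-floor 0.0019 [-179.81    0.46   38.85] [0.537  0.1326 0.1197]
```

```bash
python3 -m handwheel '[[[0,0,0],[0,0,-7],1],[[0,0.1,0],[0,0,-14],1],[[0,0.1,0],[0,0,-21],1],[[0,0.2,0],[0,0,-28],1],[[0,0.2,0],[0,0,-35],1],[[0,0.3,0],[0,0,-42],1],[[0,0.3,0],[0,0,-49],1],[[0.1,0.4,0],[0,0,-56],1],[[0.1,0.4,0],[0,0,-63],1],[[0.2,0.4,0],[0,0,-70],1],[[0.3,0.4,0],[0,0,-76],1],[[0.3,0.4,0],[0,0,-82],1],[[0.3,0.4,0],[0,0,-82],1],[[0.3,0.4,0],[0,0,-82],1]]'
python3 - <<'E'
from h import *
o=readout.get_obs(); print(o['contact_force'].round(1),o['torque'].round(3),rot(o).as_euler('xyz',True).round(1),o['q'].round(2))
E
```

```text
t: 19.1
eef_pos: [0.5393, 0.1327, 0.1208]
tool_rot: [-0.002, 0.495, 0.869, -0.002]
contact_force: [4.1, -1.1, 5.1]
gripper_width: 0.223
[ 4.1 -1.1  5.1] [-0.19  -1.152 -0.107] [-1.797e+02 -1.000e-01  1.206e+02] [ 0.43  0.66 -1.06  1.89  0.68  1.02 -0.4 ]
```

```bash
python3 -m handwheel '[[[0,0,0],[0,0,6],1],[[0,0,-10],[0,0,8],1],[[0,0,-25],[0,0,8],1],[[0,0,-40],[0,0,8],1],[[0,0,-40],[0,0,8],1]]'
python3 - <<'E'
from h import *
s=snap('wrist'); o=s['o']
print(o['eef_pos'].round(4),rot(o).as_euler('xyz',True).round(1),o['gripper_width'])
for x in viewer.outline_of(s['p'],'lock1')[:4]:
    cs=max(cv2.findContours(x['mask'].astype(np.uint8),0,2)[0],key=cv2.contourArea)
    print(round(x['score'],2),ray(s,*x['rect'][:2],.045).round(3),[np.round(v,3) for v in cv2.minAreaRect(np.array([ray(s,u,v,.045)[:2] for u,v in cs[:,0]],np.float32))])
print(delta(o,[.5363,.2845,.140],np.radians(71.5)))
E
```

```text
t: 19.52
eef_pos: [0.5388, 0.134, 0.1633]
tool_rot: [-0.002, 0.552, 0.834, -0.002]
contact_force: [-0.5, 2.0, -0.5]
gripper_width: 0.225
[0.5388 0.134  0.1633] [-179.7   -0.   112.9] 0.22517851343156783
0.64 [0.544 0.142 0.045] [array([0.54 , 0.144]), array([0.054, 0.032]), np.float64(74.275)]
0.59 [0.539 0.219 0.045] [array([0.543, 0.218]), array([0.053, 0.03 ]), np.float64(60.798)]
(array([139.6,  56.4,  23.1]), array([-0.26,  0.06, 41.43]))
```

```bash
python3 -m handwheel '[[[140,56,0],[0,0,7],1],[[140,56,0],[0,0,14],1],[[140,56,0],[0,0,21],1],[[140,56,0],[0,0,28],1],[[140,56,0],[-0.3,0,35],1],[[140,56,10],[-0.3,0,41.4],1],[[140,56,23],[-0.3,0,41.4],1],[[140,56,23],[-0.3,0,41.4],1],[[140,56,23],[-0.3,0,41.4],1],[[140,56,23],[-0.3,0,41.4],1],[[140,56,23],[-0.3,0,41.4],1]]'
python3 hov.py 3; cp pics/hov3.png pics/x.png
python3 - <<'E'
import cv2,numpy as np
a=cv2.imread('pics/hov3c.png'); b=cv2.imread('pics/hov3.png'); c=np.zeros((600,800,3),np.uint8); c[:500,:600]=a; c[360:,480:]=cv2.resize(b,(320,240)); cv2.imwrite('pics/hov3d.png',c)
E
```

```text
t: 20.53
eef_pos: [0.5352, 0.283, 0.1366]
tool_rot: [-0.0, 0.812, 0.584, -0.002]
contact_force: [-0.1, -0.1, -1.0]
gripper_width: 0.225
[0.5352 0.283  0.1366] [-1.7986e+02  1.6000e-01  7.1490e+01] {3: (array([534. , 281.4]), array([20.9, 13.6]), 84.0)} tip exp [255.2 200.1]
crop 195 150
```

View pics/hov3d.png

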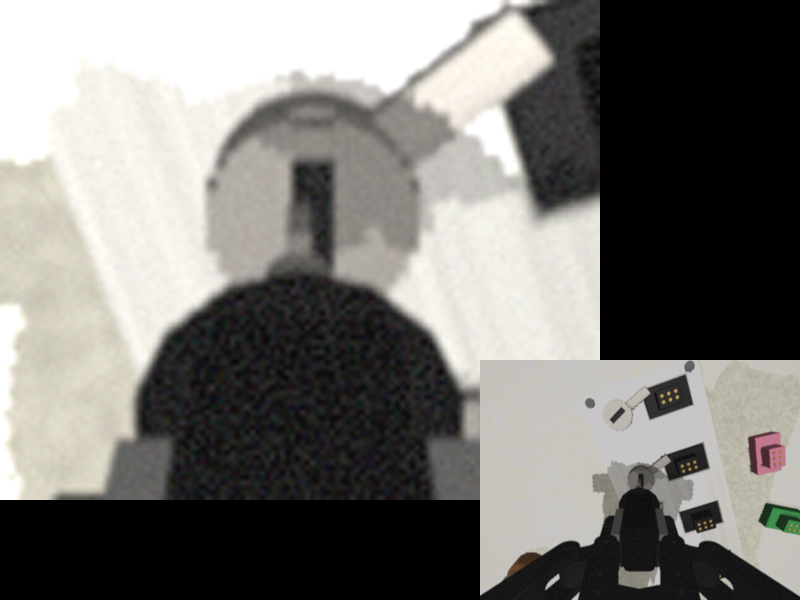

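```bash
python3 off.py 195 150 314 160 300 202
```

```text
slot c [4.000e-02 2.000e+00 8.654e+01] tip c [9.800e-01 5.000e-02 7.378e+01] move then [-0.9  1.9 12.8] down to slot floor+1: 17.8
now [0.5352 0.2831 0.1367] [-1.7988e+02  1.5000e-01  7.1470e+01]
```

```bash
python3 -m handwheel '[[[-0.9,1.8,0],[0,0,0],1],[[-0.9,1.8,4],[0,0,0],1],[[-0.9,1.8,9],[0,0,0],1],[[-0.9,1.8,12],[0,0,0],1],[[-0.9,1.8,12],[0,0,0],1],[[-0.9,1.8,12],[0,0,0],1]]'; python3 res.py 0.04 2.0 0.98 0.05
```

```text
t: 21.08
eef_pos: [0.536, 0.2818, 0.124]
tool_rot: [-0.0, 0.812, 0.584, -0.002]
contact_force: [-0.2, 0.2, -1.0]
gripper_width: 0.228
slot world [0.5368 0.2822 0.05  ] residual [-5.000e-02  8.200e-01  7.401e+01] tip-floor 0.0062 [-179.84    0.21   71.46] [0.536  0.2818 0.124 ]
```

```bash
python3 -m handwheel '[[[0,0.7,0],[0,0,0],1],[[0,0.7,0],[0,0,0],1],[[0,0.7,2],[0,0,0],1],[[0,0.7,4],[0,0,0],1],[[0,0.7,4.7],[0,0,0],1],[[0,0.7,4.7],[0,0,0],1],[[0,0.7,4.7],[0,0,0],1]]'; python3 res.py 0.04 2.0 0.98 0.05
```

```text
t: 21.67
eef_pos: [0.5368, 0.2816, 0.1196]
tool_rot: [-0.0, 0.812, 0.584, -0.002]
contact_force: [0.4, -0.8, -1.1]
gripper_width: 0.225
slot world [0.5368 0.2822 0.05  ] residual [-0.21 -0.12 69.65] tip-floor 0.0018 [-179.87    0.18   71.45] [0.5368 0.2816 0.1196]
```

```bash
python3 -m handwheel '[[[0,0.1,0],[0,0,-7],1],[[0.1,0.2,0],[0,0,-14],1],[[0.2,0.3,0],[0,0,-21],1],[[0.3,0.4,0],[0,0,-28],1],[[0.4,0.5,0],[0,0,-35],1],[[0.5,0.6,0],[0,0,-42],1],[[0.6,0.6,0],[0,0,-49],1],[[0.7,0.7,0],[0,0,-56],1],[[0.8,0.7,0],[0,0,-63],1],[[0.9,0.7,0],[0,0,-70],1],[[1,0.7,0],[0,0,-74],1],[[1,0.7,0],[0,0,-74],1],[[1,0.7,0],[0,0,-74],1]]'
python3 -m handwheel '[[[0,0,0],[0,0,6],1],[[0,0,-10],[0,0,8],1],[[0,0,-25],[0,0,8],1],[[0,0,-40],[0,0,8],1],[[0,0,-40],[0,0,8],1]]'
python3 - <<'E'
from h import *
o=readout.get_obs()
print(o['eef_pos'].round(4),rot(o).as_euler('xyz',True).round(1),o['q'].round(2),o['gripper_width'])
print(delta(o,[.536,.3585,.137],np.radians(27)))
E
```

```text
t: 22.75
eef_pos: [0.5391, 0.283, 0.1208]
tool_rot: [-0.0, 0.298, 0.955, -0.0]
contact_force: [1.7, 0.6, 5.8]
gripper_width: 0.229
t: 23.17
eef_pos: [0.5389, 0.2841, 0.1637]
tool_rot: [0.0, 0.362, 0.932, 0.0]
contact_force: [0.4, 0.8, -0.9]
gripper_width: 0.226
[0.5389 0.2841 0.1637] [180.    0.  137.6] [ 0.18  0.71 -1.13  1.73  0.7   1.16 -0.32] 0.2259529785352247
(array([52.3, 53. , 26.7]), array([ 4.0000e-02, -3.0000e-02,  1.1055e+02]))
```

```bash
python3 -m handwheel '[[[52,53,0],[0,0,7],1],[[52,53,0],[0,0,14],1],[[52,53,0],[0,0,21],1],[[52,53,0],[0,0,28],1],[[52,53,0],[0,0,35],1],[[52,53,0],[0,0,42],1],[[52,53,0],[0,0,49],1],[[52,53,0],[0,0,56],1],[[52,53,0],[0,0,63],1],[[52,53,0],[0,0,70],1],[[52,53,0],[0,0,77],1],[[52,53,0],[0,0,84],1],[[52,53,0],[0,0,91],1],[[52,53,0],[0,0,98],1],[[52,53,10],[0,0,105],1],[[52,53,26],[0,0,110.6],1],[[52,53,26],[0,0,110.6],1],[[52,53,26],[0,0,110.6],1],[[52,53,26],[0,0,110.6],1],[[52,53,26],[0,0,110.6],1]]'
python3 hov.py 4
python3 - <<'E'
import cv2,numpy as np
a=cv2.imread('pics/hov4c.png'); b=cv2.imread('pics/hov4.png'); c=np.zeros((600,800,3),np.uint8); c[:500,:600]=a; c[360:,480:]=cv2.resize(b,(320,240)); cv2.imwrite('pics/hov4d.png',c)
E
```

```text
t: 24.83
eef_pos: [0.5358, 0.357, 0.1345]
tool_rot: [0.0, 0.972, 0.233, -0.001]
contact_force: [-0.2, -0.2, -1.5]
gripper_width: 0.225
[0.5358 0.357  0.1345] [1.800e+02 1.500e-01 2.698e+01] {4: (array([535.4, 354.8]), array([20.3, 13.4]), 13.9)} tip exp [253.2 200.5]
crop 193 150
```

View pics/hov4d.png

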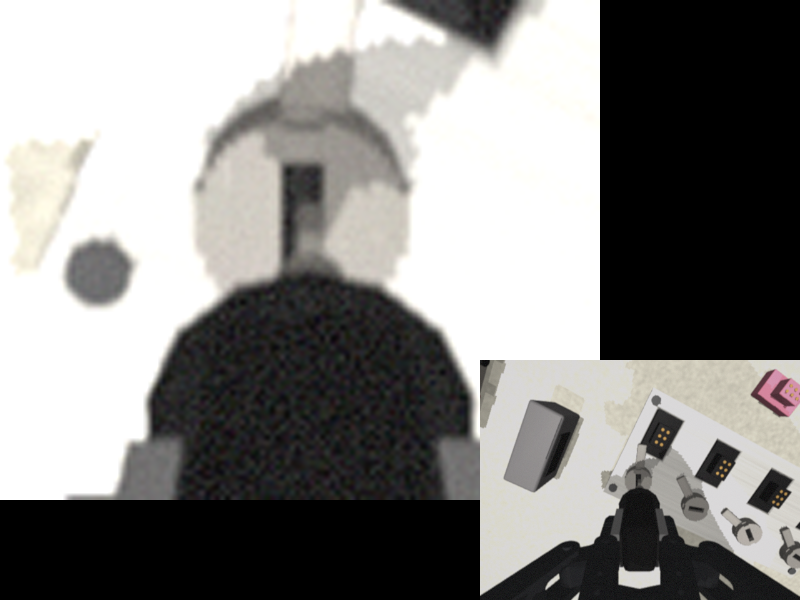

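```bash
python3 off.py 193 150 302 163 310 204
```

```text
slot c [ 0.44  0.1  84.45] tip c [ 0.93  1.18 73.78] move then [-0.5 -1.1 10.7] down to slot floor+1: 15.7
now [0.5358 0.357  0.1344] [1.800e+02 1.500e-01 2.694e+01]
```

```bash
python3 -m handwheel '[[[-0.5,-1.1,0],[0,0,0],1],[[-0.5,-1.1,4],[0,0,0],1],[[-0.5,-1.1,8],[0,0,0],1],[[-0.5,-1.1,10],[0,0,0],1],[[-0.5,-1.1,10],[0,0,0],1],[[-0.5,-1.1,10],[0,0,0],1]]'; python3 res.py 0.44 0.1 0.93 1.18
```

```text
t: 25.38
eef_pos: [0.5344, 0.3572, 0.1232]
tool_rot: [0.001, 0.973, 0.232, -0.002]
contact_force: [-0.4, 0.2, -1.0]
gripper_width: 0.224
slot world [0.536 0.357 0.05 ] residual [ 0.77 -0.39 73.22] tip-floor 0.0054 [179.96   0.25  26.85] [0.5344 0.3572 0.1232]
```

```bash
python3 -m handwheel '[[[0.7,-0.3,0],[0,0,0],1],[[0.7,-0.3,0],[0,0,0],1],[[0.7,-0.3,2],[0,0,0],1],[[0.7,-0.3,3.5],[0,0,0],1],[[0.7,-0.3,4],[0,0,0],1],[[0.7,-0.3,4],[0,0,0],1],[[0.7,-0.3,4],[0,0,0],1]]'; python3 res.py 0.44 0.1 0.93 1.18
```

```text
t: 25.97
eef_pos: [0.5349, 0.3579, 0.1195]
tool_rot: [0.001, 0.973, 0.232, -0.002]
contact_force: [0.7, -0.4, -1.4]
gripper_width: 0.224
slot world [0.536 0.357 0.05 ] residual [-8.000e-02 -1.000e-02  6.948e+01] tip-floor 0.0017 [179.97   0.22  26.85] [0.5349 0.3579 0.1195]
```

```bash
python3 -m handwheel '[[[0,0.1,0],[0,0,-7],1],[[0.1,0.2,0],[0,0,-14],1],[[0.1,0.3,0],[0,0,-21],1],[[0.2,0.4,0],[0,0,-28],1],[[0.2,0.5,0],[0,0,-35],1],[[0.2,0.6,0],[0,0,-42],1],[[0.3,0.7,0],[0,0,-49],1],[[0.3,0.7,0],[0,0,-56],1],[[0.4,0.8,0],[0,0,-63],1],[[0.5,0.9,0],[0,0,-70],1],[[0.5,0.9,0],[0,0,-74],1],[[0.5,0.9,0],[0,0,-74],1],[[0.5,0.9,0],[0,0,-74],1]]'
python3 -m handwheel '[[[0,0,0],[0,0,6],1],[[0,0,-10],[0,0,8],1],[[0,0,-25],[0,0,8],1],[[0,0,-60],[0,0,8],1],[[0,0,-80],[0,0,8],1],[[0,0,-80],[0,0,8],1],[[0,0,-80],[0,0,8],1]]'
python3 - <<'E'
from h import *
o=readout.get_obs()
print(o['eef_pos'].round(4),rot(o).as_euler('xyz',True).round(1),o['gripper_width'])
print(delta(o,[.46,.245,.24],np.radians(7)))
E
```

```text
t: 27.05
eef_pos: [0.5371, 0.357, 0.1198]
tool_rot: [0.0, 0.638, 0.77, -0.001]
contact_force: [3.5, 1.0, -1.2]
gripper_width: 0.225
t: 27.63
eef_pos: [0.536, 0.3588, 0.2023]
tool_rot: [-0.0, 0.689, 0.725, -0.0]
contact_force: [0.4, -0.2, -1.5]
gripper_width: 0.223
[0.536  0.3588 0.2023] [-180.     0.    92.9] 0.2230013012027842
(array([-109.7,  -81.7,  -37.7]), array([-2.000e-02,  3.000e-02,  8.595e+01]))
```

```bash
python3 -m handwheel '[[[-110,-82,-38],[0,0,7],1],[[-110,-82,-38],[0,0,14],1],[[-110,-82,-38],[0,0,21],1],[[-110,-82,-38],[0,0,28],1],[[-110,-82,-38],[0,0,35],1],[[-110,-82,-38],[0,0,42],1],[[-110,-82,-38],[0,0,49],1],[[-110,-82,-38],[0,0,56],1],[[-110,-82,-38],[0,0,63],1],[[-110,-82,-38],[0,0,70],1],[[-110,-82,-38],[0,0,77],1],[[-110,-82,-38],[0,0,84],1],[[-110,-82,-38],[0,0,86],1],[[-110,-82,-38],[0,0,86],1],[[-110,-82,-38],[0,0,86],1]]'
python3 - <<'E'
from h import *
s=snap('wrist','m3.png'); o=s['o']
for x in viewer.outline_of(s['p'],'cast1')[:6]:
    print(round(x['score'],2),np.round(x['rect']),ray(s,*x['rect'][:2],.05).round(3))
print(o['eef_pos'].round(4),delta(o,[.4255,.001,.165],np.radians(7)))
cv2.imwrite('pics/m3c.png',cv2.resize(cv2.imread('pics/m3.png')[20:220,60:460],None,fx=2,fy=2,interpolation=2))
E
```

```text
t: 28.88
eef_pos: [0.459, 0.2435, 0.2375]
tool_rot: [0.001, 0.998, 0.061, -0.002]
contact_force: [-0.5, -0.2, -0.9]
gripper_width: 0.224
0.97 [391.  33.  43.  59.] [0.589 0.137 0.05 ]
0.87 [226.  21.  34.  42.] [0.58  0.281 0.05 ]
0.74 [130.  62.  62.  40.] [0.536 0.364 0.05 ]
0.7 [143.  18.  33.  32.] [0.574 0.353 0.05 ]
0.63 [308.  26.  38.  50.] [0.585 0.21  0.05 ]
[0.459  0.2435 0.2375] (array([-62.4, 236.4,  73.4]), array([ 0.14,  0.28, -0.01]))
```

View pics/m3c.png

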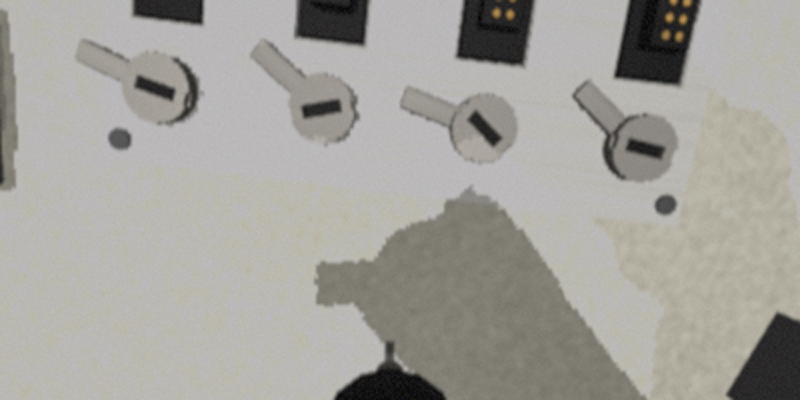

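Run:
```python
from slot import *
s=snap('wrist'); 
for k,v in slots(s,C=(.5366,.245)).items(): print(k,v)
```

```text
1 (array([537.2, 132.5]), array([16.6,  4.7]), 82.7)
2 (array([536.8, 207.5]), array([16.4,  4.7]), 54.3)
3 (array([536.4, 282.6]), array([ 4.3, 16.4]), 105.9)
4 (array([536.1, 357.7]), array([16.3,  4.3]), 77.6)
```

Run:
```python
from h import *
o=readout.get_obs(); print(o['eef_pos'].round(4),delta(o,[.5364,.1317,.138],np.radians(83)))
```

```text
[0.4595 0.2435 0.2378] (array([ 63.3, 120.1,  99.8]), array([-6.000e-02,  2.700e-01, -7.608e+01]))
```

```bash
python3 -m handwheel '[[[63,120,40],[0,0.3,-7],1],[[63,120,40],[0,0.3,-14],1],[[63,120,40],[0,0.3,-21],1],[[63,120,40],[0,0.3,-28],1],[[63,120,40],[0,0.3,-35],1],[[63,120,40],[0,0.3,-42],1],[[63,120,40],[0,0.3,-49],1],[[63,120,40],[0,0.3,-56],1],[[63,120,60],[0,0.3,-63],1],[[63,120,80],[0,0.3,-70],1],[[63,120,98],[0,0.3,-76],1],[[63,120,98],[0,0.3,-76],1],[[63,120,98],[0,0.3,-76],1],[[63,120,98],[0,0.3,-76],1]]'
python3 hov.py 1
python3 - <<'E'
from h import *
import pickle
s=pickle.load(open('hov.pkl','rb')); o=s['o']
g=cv2.cvtColor(s['p']['frame'],cv2.COLOR_RGB2GRAY)
# slot profile: horizontal gray rows from above slot to collar
for v in range(174,212,2): print(v,g[v,238:274:1].tolist())
E
```

```text
t: 30.2
eef_pos: [0.5368, 0.1322, 0.141]
tool_rot: [-0.0, 0.751, 0.661, 0.001]
contact_force: [-0.5, 0.1, -0.9]
gripper_width: 0.225
[0.5368 0.1322 0.141 ] [ 1.7995e+02 -1.2000e-01  8.2690e+01] {1: (array([536.1, 131.1]), array([20.5, 11.2]), 82.7)} tip exp [255.2 200.8]
crop 195 150
174 [142, 129, 92, 66, 58, 61, 69, 80, 86, 87, 91, 88, 86, 84, 77, 76, 81, 75, 76, 76, 74, 77, 80, 88, 84, 81, 81, 76, 69, 66, 64, 68, 75, 77, 91, 110]
176 [122, 86, 57, 68, 74, 90, 99, 105, 91, 83, 87, 86, 87, 86, 86, 90, 89, 88, 89, 87, 86, 85, 84, 89, 86, 86, 87, 87, 86, 85, 77, 72, 69, 58, 69, 98]
178 [87, 70, 78, 103, 106, 105, 108, 107, 98, 88, 87, 84, 87, 87, 87, 88, 88, 89, 87, 87, 87, 88, 87, 86, 87, 85, 89, 86, 86, 89, 87, 84, 84, 73, 66, 73]
180 [78, 99, 105, 111, 109, 106, 104, 108, 104, 91, 84, 85, 87, 77, 69, 64, 65, 66, 69, 61, 58, 65, 77, 84, 89, 87, 89, 82, 89, 87, 87, 85, 88, 85, 85, 67]
182 [93, 105, 107, 107, 108, 108, 108, 109, 102, 91, 83, 87, 86, 71, 41, 28, 22, 29, 26, 22, 20, 38, 68, 85, 85, 89, 87, 88, 85, 88, 89, 87, 88, 86, 87, 83]
184 [111, 106, 107, 108, 106, 108, 106, 109, 
[... 1524 characters left out ...]
1, 57, 77, 102, 108, 106, 106, 107, 106, 109, 105, 103, 106, 106, 109, 115]
204 [142, 127, 114, 110, 109, 108, 106, 104, 106, 95, 68, 49, 47, 47, 44, 40, 31, 34, 38, 43, 46, 45, 60, 79, 99, 103, 104, 106, 105, 104, 107, 105, 108, 112, 118, 134]
206 [143, 131, 113, 97, 85, 80, 64, 56, 50, 38, 29, 21, 20, 21, 23, 11, 27, 20, 13, 18, 13, 12, 28, 32, 45, 52, 63, 69, 78, 84, 86, 98, 119, 136, 140, 142]
208 [94, 66, 47, 32, 24, 17, 22, 19, 9, 19, 21, 25, 19, 27, 29, 13, 20, 24, 24, 29, 10, 23, 30, 20, 24, 23, 21, 17, 28, 22, 25, 45, 78, 109, 136, 139]
210 [25, 23, 30, 21, 31, 22, 23, 25, 24, 23, 23, 26, 21, 16, 24, 21, 25, 22, 23, 29, 24, 18, 22, 19, 19, 26, 23, 18, 24, 21, 15, 22, 22, 37, 60, 91]
```

```bash
python3 off.py 0 0 1278 902 1273 947
```

```text
slot c [1.000e-02 2.100e-01 9.099e+01] tip c [ 1.73 -0.5  73.82] move then [-1.7  0.7 17.2] down to slot floor+1: 22.2
now [0.5371 0.1323 0.1413] [ 1.7989e+02 -1.2000e-01  8.2720e+01]
```

```bash
python3 -m handwheel '[[[-1.6,0.6,0],[0,0,0],1],[[-1.6,0.6,6],[0,0,0],1],[[-1.6,0.6,12],[0,0,0],1],[[-1.6,0.6,16.5],[0,0,0],1],[[-1.6,0.6,16.5],[0,0,0],1],[[-1.6,0.6,16.5],[0,0,0],1]]'; python3 res.py 0.01 0.21 1.73 -.5
```

```text
t: 30.75
eef_pos: [0.5364, 0.1301, 0.1231]
tool_rot: [-0.001, 0.75, 0.662, 0.0]
contact_force: [-1.3, 0.2, 0.2]
gripper_width: 0.225
slot world [0.5371 0.1323 0.05  ] residual [ 0.49  1.04 73.08] tip-floor 0.0053 [-1.7996e+02 -5.0000e-02  8.2860e+01] [0.5364 0.1301 0.1231]
```

```bash
python3 -m handwheel '[[[0.4,0.9,0],[0,0,0],1],[[0.4,0.9,0],[0,0,0],1],[[0.4,0.9,2],[0,0,0],1],[[0.4,0.9,4],[0,0,0],1],[[0.4,0.9,5.2],[0,0,0],1],[[0.4,0.9,5.2],[0,0,0],1],[[0.4,0.9,5.2],[0,0,0],1]]'; python3 res.py 0.01 0.21 1.73 -.5
```

```text
t: 31.33
eef_pos: [0.5376, 0.1304, 0.1183]
tool_rot: [-0.0, 0.75, 0.662, 0.0]
contact_force: [0.1, 0.1, -1.4]
gripper_width: 0.226
slot world [0.5371 0.1323 0.05  ] residual [ 3.000e-02 -2.000e-01  6.826e+01] tip-floor 0.0005 [ 1.800e+02 -7.000e-02  8.285e+01] [0.5376 0.1304 0.1183]
```

```bash
python3 -m handwheel '[[[0.1,0.2,0.3],[0,0,-7],1],[[0.3,0.3,0.3],[0,0,-14],1],[[0.5,0.5,0.3],[0,0,-21],1],[[0.7,0.6,0.3],[0,0,-28],1],[[0.9,0.8,0.3],[0,0,-35],1],[[1.1,0.9,0.3],[0,0,-42],1],[[1.4,1,0.3],[0,0,-50],1],[[1.4,1,0.3],[0,0,-50],1],[[1.4,1,0.3],[0,0,-50],1]]'
python3 -m handwheel '[[[0,0,0],[0,0,6],1],[[0,0,-10],[0,0,8],1],[[0,0,-25],[0,0,8],1],[[0,0,-45],[0,0,8],1],[[0,0,-45],[0,0,8],1],[[0,0,-45],[0,0,8],1]]'
python3 - <<'E'
from slot import *
s=snap('wrist'); o=s['o']
for k,v in slots(s,C=(.5366,.245)).items(): print(k,v)
p=np.array([.5364,.2826])-1e-3*(1.7*np.array([np.cos(np.radians(106)),np.sin(np.radians(106))])+0*np.array([.961,.276])); print(p)
print(o['eef_pos'],rot(o).as_euler('xyz',True).round(1),delta(o,[*p,.139],np.radians(106)))
E
```

```text
t: 32.08
eef_pos: [0.5395, 0.1317, 0.1182]
tool_rot: [0.0, 0.401, 0.916, 0.001]
contact_force: [1.7, 0.4, -1.2]
gripper_width: 0.227
t: 32.58
eef_pos: [0.5394, 0.1321, 0.1649]
tool_rot: [0.001, 0.463, 0.887, 0.001]
contact_force: [0.2, 0.1, -1.0]
gripper_width: 0.223
1 (array([537.2, 132.4]), array([ 5.4, 17.4]), 113.3)
2 (array([536.9, 207.6]), array([16.4,  4.1]), 53.1)
3 (array([537. , 280.6]), array([ 4.5, 12.3]), 106.2)
[0.53686858 0.28096586]
[0.53937294 0.13210496 0.16494681] [179.8   0.  124.9] (array([123.6,  83. ,  26.1]), array([1.900e-01, 1.000e-02, 1.888e+01]))
```

```bash
python3 -m handwheel '[[[124,83,0],[0,0,7],1],[[124,83,0],[0,0,14],1],[[124,83,0],[0.2,0,18.9],1],[[124,83,0],[0.2,0,18.9],1],[[124,83,24],[0.2,0,18.9],1],[[124,83,24],[0.2,0,18.9],1],[[124,83,24],[0.2,0,18.9],1],[[124,83,24],[0.2,0,18.9],1],[[124,83,24],[0.2,0,18.9],1]]'
python3 hov.py 3
python3 - <<'E'
from h import *
import pickle
s=pickle.load(open('hov.pkl','rb'))
g=cv2.cvtColor(s['p']['frame'],cv2.COLOR_RGB2GRAY)
for v in range(174,208,2): print(v,g[v,243:270:1].tolist())
E
```

```text
t: 33.38
eef_pos: [0.5367, 0.2799, 0.1397]
tool_rot: [-0.001, 0.603, 0.798, -0.001]
contact_force: [0.2, -0.3, -1.3]
gripper_width: 0.227
[0.5367 0.2799 0.1397] [-1.7986e+02 -1.0000e-02  1.0585e+02] {3: (array([535.5, 280.6]), array([ 8.6, 20.3]), 106.2)} tip exp [256.4 201. ]
crop 196 151
174 [80, 90, 105, 109, 112, 110, 108, 108, 110, 109, 112, 113, 111, 112, 112, 113, 112, 109, 108, 111, 110, 110, 111, 112, 111, 112, 108]
176 [106, 106, 111, 111, 109, 110, 110, 110, 109, 112, 111, 110, 112, 110, 110, 107, 111, 108, 107, 108, 111, 109, 111, 109, 110, 109, 110]
178 [110, 109, 112, 109, 111, 109, 111, 110, 111, 104, 86, 70, 68, 63, 60, 61, 58, 64, 81, 107, 112, 111, 108, 110, 110, 110, 108]
180 [109, 108, 110, 110, 108, 111, 109, 109, 110, 104, 66, 29, 26, 30, 28, 30, 31, 30, 63, 104, 112, 106, 109, 112, 109, 111, 109]
182 [111, 109, 109, 110, 111, 110, 112, 111, 108, 106, 68, 26, 23, 20, 26, 26, 29, 31, 65, 103, 110, 111, 109, 110, 107, 110, 106]
184 [111, 110, 107, 108, 109, 108, 109, 108, 113, 103, 70, 35, 15, 23, 28, 25, 23, 28, 65, 98, 98, 93, 94, 93, 93, 99, 93]
186 [110, 108, 
[... 609 characters left out ...]
 112, 108, 109, 112, 110, 107, 100, 82, 74, 74, 76, 67, 41, 24, 27, 31, 55, 87, 91, 91, 89, 91, 91, 92, 90]
198 [108, 110, 111, 110, 109, 110, 108, 110, 107, 94, 88, 91, 87, 83, 56, 29, 27, 29, 58, 84, 92, 92, 90, 89, 92, 92, 89]
200 [110, 110, 107, 110, 107, 111, 110, 107, 94, 81, 78, 75, 74, 77, 59, 53, 54, 53, 68, 85, 91, 92, 91, 90, 90, 91, 91]
202 [110, 109, 110, 108, 109, 100, 85, 69, 61, 57, 57, 58, 60, 62, 61, 56, 59, 67, 76, 86, 91, 88, 92, 91, 91, 93, 91]
204 [121, 108, 110, 107, 95, 68, 50, 44, 45, 44, 43, 34, 39, 39, 40, 47, 48, 54, 72, 82, 90, 89, 88, 91, 94, 89, 93]
206 [102, 81, 65, 48, 37, 25, 11, 26, 27, 22, 24, 17, 23, 21, 15, 19, 22, 31, 30, 42, 45, 53, 59, 67, 70, 74, 87]
```

```bash
python3 off.py 0 0 1286 893 1272 947
```

```text
slot c [ 2.03  0.81 89.68] tip c [ 2.08 -1.14 73.8 ] move then [-0.1  1.9 15.9] down to slot floor+1: 20.9
now [0.5368 0.28   0.1399] [-1.7988e+02 -1.0000e-02  1.0585e+02]
```

```bash
python3 -m handwheel '[[[0,1.8,0],[0,0,0],1],[[0,1.8,5],[0,0,0],1],[[0,1.8,10],[0,0,0],1],[[0,1.8,15],[0,0,0],1],[[0,1.8,15],[0,0,0],1],[[0,1.8,15],[0,0,0],1]]'; python3 res.py 2.03 .81 2.08 -1.14
```

```text
t: 33.93
eef_pos: [0.5374, 0.2811, 0.1236]
tool_rot: [-0.001, 0.602, 0.798, -0.002]
contact_force: [0.1, 1.2, -1.5]
gripper_width: 0.23
slot world [0.5367 0.282  0.05  ] residual [-1.    1.   73.58] tip-floor 0.0058 [-1.7977e+02 -1.0000e-02  1.0595e+02] [0.5374 0.2811 0.1236]
```

```bash
python3 -m handwheel '[[[-0.8,0.9,0],[0,0,0],1],[[-0.8,0.9,0],[0,0,0],1],[[-0.8,0.9,2],[0,0,0],1],[[-0.8,0.9,4],[0,0,0],1],[[-0.8,0.9,5.5],[0,0,0],1],[[-0.8,0.9,5.5],[0,0,0],1],[[-0.8,0.9,5.5],[0,0,0],1]]'; python3 res.py 2.03 .81 2.08 -1.14
```

```text
t: 34.52
eef_pos: [0.5387, 0.2808, 0.1186]
tool_rot: [-0.001, 0.602, 0.798, -0.001]
contact_force: [-0.1, 0.5, -2.2]
gripper_width: 0.224
slot world [0.5367 0.282  0.05  ] residual [-0.35 -0.27 68.56] tip-floor 0.0008 [-1.7982e+02 -2.0000e-02  1.0595e+02] [0.5387 0.2808 0.1186]
```

```bash
python3 -m handwheel '[[[0.2,0.2,0.3],[0,0,-7],1],[[0.4,0.4,0.3],[0,0,-14],1],[[0.7,0.6,0.3],[0,0,-21],1],[[0.9,0.8,0.3],[0,0,-28],1],[[1.2,0.9,0.3],[0,0,-35],1],[[1.4,1,0.3],[0,0,-42],1],[[1.5,1,0.3],[0,0,-46],1],[[1.5,1,0.3],[0,0,-46],1],[[1.5,1,0.3],[0,0,-46],1]]'
python3 -m handwheel '[[[0,0,0],[0,0,6],1],[[0,0,-10],[0,0,8],1],[[0,0,-25],[0,0,8],1],[[0,0,-45],[0,0,8],1],[[0,0,-80],[0,0,8],1],[[0,0,-80],[0,0,8],1],[[0,0,-80],[0,0,8],1]]'
python3 - <<'E'
from slot import *
s=snap('wrist'); o=s['o']
for k,v in slots(s,C=(.5366,.245)).items(): print(k,v)
print(o['eef_pos'],rot(o).as_euler('xyz',True).round(1),delta(o,[.4245,.001,.20],np.radians(7)))
E
```

```text
t: 35.27
eef_pos: [0.5398, 0.2825, 0.1185]
tool_rot: [-0.001, 0.244, 0.97, -0.0]
contact_force: [1.2, -0.3, -0.5]
gripper_width: 0.225
t: 35.85
eef_pos: [0.5404, 0.284, 0.202]
tool_rot: [0.0, 0.309, 0.951, 0.001]
contact_force: [0.3, 0.3, -1.6]
gripper_width: 0.225
1 (array([537.2, 132.4]), array([ 4.3, 15.6]), 112.0)
2 (array([536.8, 207.6]), array([16.9,  4.4]), 52.8)
3 (array([536.3, 282.7]), array([ 5.3, 16.7]), 131.2)
4 (array([536.1, 357.7]), array([16.2,  4.1]), 77.4)
[0.54039539 0.28401116 0.20204354] [179.8   0.  144. ] (array([ -72.5, -297.1,    1.3]), array([ 8.0000e-02, -1.8000e-01,  1.3703e+02]))
```

```bash
python3 -m handwheel '[[[-75,-295,0],[0,0,-7],1],[[-75,-295,0],[0,0,-14],1],[[-75,-295,0],[0,0,-21],1],[[-75,-295,0],[0,0,-28],1],[[-75,-295,0],[0,0,-35],1],[[-75,-295,0],[0,0,-43],1],[[-75,-295,0],[0,0,-43],1],[[-75,-295,0],[0,0,-43],1],[[-75,-295,0],[0,0,-43],1],[[-75,-295,0],[0,0,-43],1],[[-75,-295,40],[0,0,-43],1],[[-75,-295,40],[0,0,-43],1],[[-75,-295,40],[0,0,-43],1],[[-75,-295,40],[0,0,-43],1]]'
python3 - <<'E'
from h import *
import pickle
s=snap('wrist','st3.png'); o=s['o']; pickle.dump(s,open('hov.pkl','wb'));print(o['eef_pos'].round(4),rot(o).as_euler('xyz',True).round(2),o['q'].round(2),proj(s,o['eef_pos']-[0,0,.0738]).round(1))
cv2.imwrite('pics/st3c.png',cv2.resize(cv2.convertScaleAbs(cv2.imread('pics/st3.png')[130:270,170:350],alpha=1.6,beta=20),None,fx=4,fy=4,interpolation=2))
E
```

```text
t: 37.07
eef_pos: [0.427, 0.0017, 0.1597]
tool_rot: [-0.001, -0.062, 0.998, 0.001]
contact_force: [-0.3, -0.0, -1.8]
gripper_width: 0.223
[0.427  0.0017 0.1597] [ 1.7992e+02 -1.4000e-01 -1.7287e+02] [ 0.95  0.47 -1.31  2.13  0.56  0.96  1.02] [256.2 204.1]
```

View pics/st3c.png

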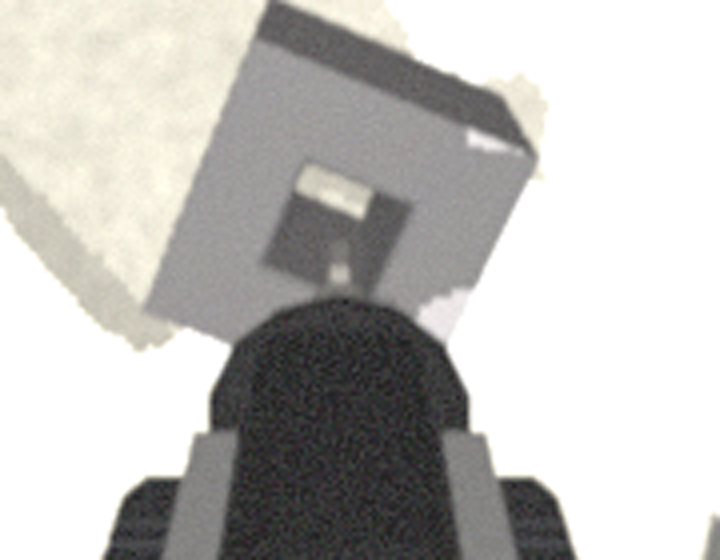

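Run:
```python
from h import *
import pickle
s=pickle.load(open('hov.pkl','rb')); o=s['o']; r=rot(o)
g=lambda X,Y,z: r.inv().apply(ray(s,170+X/4,130+Y/4,z)-o['eef_pos'])*1e3
h=np.mean([g(*p,.06) for p in [(305,160),(412,205),(370,298),(265,262)]],0); t=g(340,240,o['eef_pos'][2]-.0738)-[6,0,0]; print(h.round(1),t.round(1),(h-t).round(1))
```

```text
[ 3.1 -1.2 99.7] [ 3.6 -0.9 73.8] [-0.5 -0.3 25.8]
```

```bash
python3 -m handwheel '[[[-0.5,0,0],[0,0,0],1],[[-0.5,0,15],[0,0,0],1],[[-0.5,0,30],[0,0,0],1],[[-0.5,0,42],[0,0,0],1],[[-0.5,0,55],[0,0,0],1],[[-0.5,0,68],[0,0,0],1],[[-0.5,0,76],[0,0,0],1],[[-0.5,0,79],[0,0,0],1],[[-0.5,0,79],[0,0,0],1],[[-0.5,0,79],[0,0,0],1]]'
```

```text
t: 37.95
eef_pos: [0.4273, 0.0002, 0.0804]
tool_rot: [-0.001, -0.061, 0.998, -0.0]
contact_force: [-0.1, 1.1, -1.4]
gripper_width: 0.227
```

```bash
python3 -m handwheel '[[[0,0,1],[0,0,0],1],[[0,0,1],[0,0,0],0.4],[[0,0,1],[0,0,0],0],[[0,0,1],[0,0,0],-0.5],[[0,0,1],[0,0,0],-1],[[0,0,1],[0,0,0],-1],[[0,0,1],[0,0,0],-1],[[0,0,-20],[0,0,0],-1],[[0,0,-60],[0,0,0],-1],[[0,0,-100],[0,0,0],-1],[[0,0,-130],[0,0,0],-1],[[0,0,-130],[0,0,0],-1],[[0,0,-130],[0,0,0],-1]]'
python3 - <<'E'
from h import *
s=snap('side','sd.png')
for t in ['driver','stand','tray']: print(t,[(round(d['score'],2),np.round(d['rect'])) for d in viewer.search_frame(s['p'],t)[:3]])
x=viewer.outline_of(s['p'],'driver')[0]; print(x['score'],np.round(x['rect'],1))
print([proj(s,[.426,-.001,z]).round(1) for z in (.12,.06)])
o=readout.get_obs(); print(o['eef_pos'].round(4),delta(o,[.52,.1,.25],np.radians(97)))
E
```

```text
t: 39.03
eef_pos: [0.4282, -0.0003, 0.2112]
tool_rot: [0.0, -0.06, 0.998, -0.001]
contact_force: [-0.2, -0.6, 0.1]
gripper_width: 1.006
driver [(0.52, array([297., 184.,  12.,  28.]))]
stand [(0.67, array([298., 197.,  23.,  30.]))]
tray [(0.86, array([239., 168.,  60.,  50.])), (0.48, array([265., 252.,  13.,  20.]))]
0.54 [295.4 181.2  13.5  25.3]
[array([298.4, 171.5]), array([297., 189.])]
[ 4.263e-01 -1.000e-04  2.087e-01] (array([-105. ,   88. ,  -41.7]), array([-0.19, -0.26, 89.98]))
```

```bash
python3 -m handwheel '[[[-105,88,-40],[0,0,7],-1],[[-105,88,-40],[0,0,14],-1],[[-105,88,-40],[0,0,21],-1],[[-105,88,-40],[0,0,28],-1],[[-105,88,-40],[0,0,35],-1],[[-105,88,-40],[0,0,42],-1],[[-105,88,-40],[0,0,49],-1],[[-105,88,-40],[0,0,56],-1],[[-105,88,-40],[0,0,63],-1],[[-105,88,-40],[0,0,70],-1],[[-105,88,-40],[0,0,77],-1],[[-105,88,-40],[0,0,84],-1],[[-105,88,-40],[0,0,90],-1]]'
python3 - <<'E'
from h import *
o=readout.get_obs(); print(o['eef_pos'].round(4),delta(o,[.56,.17,.22],0))
E
```

```text
t: 40.37
eef_pos: [0.5203, 0.1001, 0.2482]
tool_rot: [-0.002, 0.665, 0.747, -0.002]
contact_force: [-1.2, 0.5, 0.3]
gripper_width: 1.0
[0.5203 0.1001 0.2482] (array([64.8, 47.7, 28. ]), array([-0.23,  0.25, 96.64]))
```

```bash
python3 -m handwheel '[[[65,48,28],[0,0,7],-1],[[65,48,28],[0,0,14],-1],[[65,48,28],[0,0,21],-1],[[65,48,28],[0,0,28],-1],[[65,48,28],[0,0,35],-1],[[65,48,28],[0,0,42],-1],[[65,48,28],[0,0,49],-1],[[65,48,28],[0,0,56],-1],[[65,48,28],[0,0,63],-1],[[65,48,28],[0,0,70],-1],[[65,48,28],[0,0,77],-1],[[65,48,28],[0,0,84],-1],[[65,48,28],[0,0,91],-1],[[65,48,28],[0,0,96.6],-1],[[65,48,28],[0,0,96.6],-1],[[65,48,28],[0,0,96.6],-1]]'
python3 - <<'E'
from h import *
s=snap('wrist','m4.png'); o=s['o']; print(o['eef_pos'].round(4),rot(o).as_euler('xyz',True).round(2),o['q'].round(2))
for x in viewer.outline_of(s['p'],'cast1')[:5]:
    cs=max(cv2.findContours(x['mask'].astype(np.uint8),0,2)[0],key=cv2.contourArea)
    r=cv2.minAreaRect(np.array([ray(s,u,v,.04)[:2] for u,v in cs[:,0]],np.float32)); print(round(x['score'],2),np.round(r[0],4),np.round(r[1],3),round(r[2],1))
from slot import slots
for k,v in slots(s,C=(.5366,.245)).items(): print(k,v)
print(delta(o,[.5922,.1340,.10],0),delta(o,[.5922,.1340,.037],0))
E
```

```text
t: 41.7
eef_pos: [0.56, 0.1706, 0.2203]
tool_rot: [0.001, 1.0, 0.005, -0.002]
contact_force: [-0.6, -0.0, -0.3]
gripper_width: 1.0
[0.56   0.1706 0.2203] [179.94   0.27   0.56] [-0.01  0.39 -0.5   1.76  0.21  1.05 -2.15]
0.92 [0.6917 0.1612] [0.029 0.036] 60.0
0.88 [0.5932 0.3557] [0.047 0.036] 0.6
0.87 [0.5944 0.1342] [0.047 0.03 ] 0.6
0.86 [0.5935 0.2803] [0.048 0.033] 0.5
0.7 [0.6877 0.2485] [0.047 0.028] 85.0
1 (array([537.3, 132.6]), array([ 5.1, 17.3]), 112.3)
2 (array([537. , 207.8]), array([16.8,  4.7]), 50.8)
3 (array([536.4, 282.7]), array([ 4.7, 16.2]), 130.9)
4 (array([536.1, 357.9]), array([16.5,  4. ]), 76.9)
(array([ 32.4,  36.7, 120.1]), array([0.06, 0.27, 0.56])) (array([ 32.7,  36.7, 183.1]), array([0.06, 0.27, 0.56]))
```

```bash
python3 -m handwheel '[[[32,36.5,30],[0,0.3,0.5],0],[[32,36.5,70],[0,0.3,0.5],0],[[32,36.5,110],[0,0.3,0.5],0],[[32,36.5,140],[0,0.3,0.5],0],[[32,36.5,160],[0,0.3,0.5],0],[[32,36.5,175],[0,0.3,0.5],0],[[32,36.5,182],[0,0.3,0.5],0],[[32,36.5,182],[0,0.3,0.5],0],[[32,36.5,182],[0,0.3,0.5],0]]' 25
python3 -m handwheel '[[[0,0,0],[0,0,0],0.3],[[0,0,0],[0,0,0],0.5],[[0,0,0],[0,0,0],0.7],[[0,0,0],[0,0,0],1],[[0,0,0],[0,0,0],1],[[0,0,0],[0,0,0],1],[[0,0,0],[0,0,0],1]]'
python3 - <<'E'
from h import *
o=readout.get_obs(); print(o['eef_pos'].round(4),rot(o).as_euler('xyz',True).round(2),o['contact_force'].round(1))
E
```

```text
t: 42.55
eef_pos: [0.5926, 0.1342, 0.0397]
tool_rot: [-0.0, 1.0, -0.001, 0.001]
contact_force: [0.4, 0.5, 1.0]
gripper_width: 0.502
t: 43.13
eef_pos: [0.5933, 0.1343, 0.0408]
tool_rot: [-0.0, 1.0, -0.001, 0.002]
contact_force: [-0.3, -0.2, 7.0]
gripper_width: 0.201
[0.5933 0.1343 0.0408] [-1.7999e+02 -2.8000e-01 -1.5000e-01] [-0.3 -0.2  7. ]
```

```bash
python3 -m handwheel '[[[0,0,-3],[0,0,0],1],[[0,0,-8],[0,0,0],1],[[0,0,-16],[0,0,0],1],[[0,0,-30],[0,0,0],1],[[0,0,-60],[0,0,0],1],[[0,0,-90],[0,0,0],1],[[0,0,-120],[0,0,0],1],[[0,0,-120],[0,0,0],1],[[0,0,-120],[0,0,0],1]]' 40
python3 - <<'E'
from h import *
o=readout.get_obs(); print(o['eef_pos'].round(4),o['gripper_width'],o['contact_force'].round(1),o['torque'].round(2),delta(o,[.53,-.2,.22],0))
E
```

```text
t: 43.88
eef_pos: [0.593, 0.1346, 0.1623]
tool_rot: [-0.0, 1.0, -0.001, 0.003]
contact_force: [0.3, 0.1, -2.0]
gripper_width: 0.199
[0.593  0.1346 0.1623] 0.19948585833968055 [ 0.3  0.1 -2. ] [-0.04  0.02 -0.  ] (array([-61.8, 334.7, -58.3]), array([-0.04, -0.38, -0.15]))
```

```bash
python3 -m handwheel '[[[-62,335,-40],[0,-0.4,0],1],[[-62,335,-40],[0,-0.4,0],1],[[-62,335,-40],[0,-0.4,0],1],[[-62,335,-40],[0,-0.4,0],1],[[-62,335,-40],[0,-0.4,0],1],[[-62,335,-40],[0,-0.4,0],1],[[-62,335,-40],[0,-0.4,0],1],[[-62,335,-40],[0,-0.4,0],1],[[-62,335,-40],[0,-0.4,0],1],[[-62,335,-40],[0,-0.4,0],1],[[-62,335,-40],[0,-0.4,0],1],[[-62,335,-40],[0,-0.4,0],1]]'
cat > tray.py <<'E'
from h import *
s=snap('wrist','tr.png'); o=s['o']; print(o['eef_pos'].round(4),rot(o).as_euler('xyz',True).round(2))
x=viewer.outline_of(s['p'],'tray')[0]
m=x['mask'].astype(np.uint8); print(x['score'],np.round(x['rect']))
P=np.vstack([np.array([ray(s,u,v,.022)[:2] for u,v in c[:,0]],np.float32) for c in cv2.findContours(m,0,2)[0] if cv2.contourArea(c)>200])
r=cv2.minAreaRect(P); print(r)
c=np.array(r[0]); a=np.radians(r[2]); 
if r[1][0]>r[1][1]: a-=np.pi/2
print('tray c',c.round(4),'yaw',np.degrees(a).round(1))
for i,(lx,ly) in enumerate([(.03,.08),(-.03,.027),(.03,-.027),(-.03,-.08)]):
    w=c+[lx*np.cos(a)-ly*np.sin(a),lx*np.sin(a)+ly*np.cos(a)]; print(i+1,w.round(4),delta(o,[*w,.06],a))
E
python3 tray.py
```

```text
t: 44.88
eef_pos: [0.5287, -0.199, 0.1986]
tool_rot: [-0.001, 1.0, -0.0, -0.003]
contact_force: [-0.2, 0.8, -0.8]
gripper_width: 0.199
[ 0.5287 -0.199   0.1986] [-1.7994e+02  3.4000e-01 -5.0000e-02]
0.78 [272. 100. 296. 198.]
((0.590574324131012, -0.221039280295372), (0.1502539962530136, 0.23967500030994415), 10.986483573913574)
tray c [ 0.5906 -0.221 ] yaw 11.0
1 [ 0.6048 -0.1368] (array([ 76.8, -62.1, 138.2]), array([ -0.1 ,   0.33, -11.03]))
2 [ 0.556  -0.2003] (array([ 28.1,   1.4, 138.4]), array([ -0.1 ,   0.33, -11.03]))
3 [ 0.6252 -0.2418] (array([ 97.3,  42.9, 138. ]), array([ -0.1 ,   0.33, -11.03]))
4 [ 0.5764 -0.3053] (array([ 48.5, 106.4, 138.2]), array([ -0.1 ,   0.33, -11.03]))
```

```bash
python3 -m handwheel '[[[48.5,106.4,0],[0,0.3,-6],1],[[48.5,106.4,30],[0,0.3,-11],1],[[48.5,106.4,60],[0,0.3,-11],1],[[48.5,106.4,90],[0,0.3,-11],1],[[48.5,106.4,115],[0,0.3,-11],1],[[48.5,106.4,140],[0,0.3,-11],1],[[48.5,106.4,155],[0,0.3,-11],1],[[48.5,106.4,160],[0,0.3,-11],1],[[48.5,106.4,164],[0,0.3,-11],1],[[48.5,106.4,164],[0,0.3,-11],1],[[48.5,106.4,164],[0,0.3,-11],1]]'
```

```text
t: 45.9
eef_pos: [0.5776, -0.3074, 0.0367]
tool_rot: [0.001, 0.996, 0.095, 0.001]
contact_force: [0.4, 0.1, -0.0]
gripper_width: 0.2
```

```bash
python3 -m handwheel '[[[0,0,2],[0,0,0],1],[[0,0,4],[0,0,0],1],[[0,0,5],[0,0,0],1],[[0,0,5],[0,0,0],1],[[0,0,5],[0,0,0],1]]'; python3 -m handwheel '[[[0,0,0.7],[0,0,0],1],[[0,0,1.4],[0,0,0],1],[[0,0,1.4],[0,0,0],1],[[0,0,1.4],[0,0,0],1]]'
```

```text
t: 46.32
eef_pos: [0.5765, -0.3074, 0.0302]
tool_rot: [-0.0, 0.996, 0.094, 0.0]
contact_force: [0.8, -0.1, -0.6]
gripper_width: 0.195
t: 46.65
eef_pos: [0.5765, -0.3075, 0.0299]
tool_rot: [0.0, 0.996, 0.094, 0.0]
contact_force: [-3.5, 1.6, 8.3]
gripper_width: 0.197
```

```bash
python3 -m handwheel '[[[0,0,-1],[0,0,0],1],[[0,0,-1],[0,0,0],0.5],[[0,0,-1],[0,0,0],0.2],[[0,0,-1],[0,0,0],0],[[0,0,-1],[0,0,0],0],[[0,0,-10],[0,0,0],0],[[0,0,-40],[0,0,0],0],[[0,0,-80],[0,0,0],0],[[0,0,-120],[0,0,0],0],[[0,0,-120],[0,0,0],0]]'
python3 - <<'E'
from h import *
o=readout.get_obs(); print(o['eef_pos'].round(4),o['gripper_width'],delta(o,[.5918,.2090,.16],0),'down',delta(o,[.5918,.2090,.04],0))
E
```

```text
t: 47.48
eef_pos: [0.5813, -0.309, 0.1581]
tool_rot: [0.003, 0.996, 0.094, 0.006]
contact_force: [1.4, -0.9, 1.2]
gripper_width: 0.5
[ 0.5813 -0.309   0.1581] 0.49970567761222723 (array([ 107.7, -506.8,   -4.5]), array([ 0.38, -0.73, 10.84])) down (array([ 106.2, -507.7,  115.5]), array([ 0.38, -0.73, 10.84]))
```

```bash
python3 -m handwheel '[[[107,-507,-4],[0,-0.5,5],0],[[107,-507,-4],[0,-0.5,10.8],0],[[107,-507,-4],[0,-0.5,10.8],0],[[107,-507,-4],[0,-0.5,10.8],0],[[107,-507,-4],[0,-0.5,10.8],0],[[107,-507,-4],[0,-0.5,10.8],0],[[107,-507,-4],[0,-0.5,10.8],0],[[107,-507,-4],[0,-0.5,10.8],0],[[107,-507,-4],[0,-0.5,10.8],0],[[107,-507,-4],[0,-0.5,10.8],0],[[107,-507,-4],[0,-0.5,10.8],0],[[107,-507,-4],[0,-0.5,10.8],0],[[107,-507,-4],[0,-0.5,10.8],0],[[107,-507,-4],[0,-0.5,10.8],0],[[107,-507,-4],[0,-0.5,10.8],0],[[107,-507,-4],[0,-0.5,10.8],0],[[107,-507,-4],[0,-0.5,10.8],0]]'
python3 - <<'E'
from h import *
o=readout.get_obs(); print(o['eef_pos'].round(4),o['q'].round(2),'down',delta(o,[.5918,.2090,.039],0))
E
```

```text
t: 48.9
eef_pos: [0.5865, 0.2085, 0.1528]
tool_rot: [0.001, 1.0, -0.001, -0.004]
contact_force: [0.7, -0.8, -0.3]
gripper_width: 0.502
[0.5865 0.2085 0.1528] [-0.12  0.51 -0.44  1.73  0.25  0.96 -2.23] down (array([  6.2,  -0.7, 113.7]), array([ 0.11,  0.45, -0.1 ]))
```

```bash
python3 -m handwheel '[[[6,-0.5,30],[0,0.5,0],0],[[6,-0.5,65],[0,0.5,0],0],[[6,-0.5,85],[0,0.5,0],0],[[6,-0.5,92],[0,0.5,0],0],[[6,-0.5,92],[0,0.5,0],0],[[6,-0.5,92],[0,0.5,0],0]]' 25
python3 - <<'E'
from h import *
o=readout.get_obs(); print(o['eef_pos'].round(4),'down',delta(o,[.5918,.2090,.039],0))
E
```

```text
t: 49.4
eef_pos: [0.592, 0.2105, 0.0615]
tool_rot: [0.0, 1.0, -0.0, 0.001]
contact_force: [0.7, 0.3, 0.1]
gripper_width: 0.498
[0.592  0.2105 0.0615] down (array([-0.3,  1.5, 22.5]), array([ 0.03, -0.08, -0.03]))
```

```bash
python3 -m handwheel '[[[0,1,10],[0,0,0],0],[[0,1,18],[0,0,0],0],[[0,1,22],[0,0,0],0],[[0,1,22],[0,0,0],0],[[0,1,22],[0,0,0],0.4],[[0,1,22],[0,0,0],0.7],[[0,1,22],[0,0,0],1],[[0,1,22],[0,0,0],1],[[0,1,22],[0,0,0],1],[[0,1,22],[0,0,0],1]]' 25
```

```text
t: 50.23
eef_pos: [0.5915, 0.2103, 0.0391]
tool_rot: [0.0, 1.0, 0.0, 0.001]
contact_force: [0.4, -0.6, 2.6]
gripper_width: 0.203
```

```bash
python3 -m handwheel '[[[0,0,-3],[0,0,0],1],[[0,0,-8],[0,0,0],1],[[0,0,-16],[0,0,0],1],[[0,0,-30],[0,0,0],1],[[0,0,-60],[0,0,0],1],[[0,0,-90],[0,0,0],1],[[0,0,-120],[0,0,0],1],[[0,0,-140],[0,0,0],1],[[0,0,-140],[0,0,0],1]]' 40
python3 - <<'E'
from h import *
o=readout.get_obs(); print(o['eef_pos'].round(4),rot(o).as_euler('xyz',True).round(2),o['gripper_width'],delta(o,[.6252,-.2418,.18],np.radians(11)))
E
```

```text
t: 50.98
eef_pos: [0.594, 0.2119, 0.1855]
tool_rot: [-0.002, 1.0, 0.0, 0.005]
contact_force: [0.8, -0.0, -0.5]
gripper_width: 0.195
[0.594  0.2119 0.1855] [-1.7982e+02 -5.6000e-01  5.0000e-02] 0.19489489557904327 (array([ 30.8, 453.7,   4.4]), array([ -0.12,  -0.58, -10.95]))
```

```bash
python3 -m handwheel '[[[-40,430,0],[0,-0.5,-5],1],[[-40,430,0],[0,-0.5,-10.9],1],[[-40,430,0],[0,-0.5,-10.9],1],[[-40,430,0],[0,-0.5,-10.9],1],[[-40,430,0],[0,-0.5,-10.9],1],[[-40,430,0],[0,-0.5,-10.9],1],[[-40,430,0],[0,-0.5,-10.9],1],[[-40,430,0],[0,-0.5,-10.9],1],[[-40,430,0],[0,-0.5,-10.9],1],[[-40,430,0],[0,-0.5,-10.9],1],[[-40,430,0],[0,-0.5,-10.9],1],[[-40,430,0],[0,-0.5,-10.9],1],[[-40,430,0],[0,-0.5,-10.9],1],[[-40,430,0],[0,-0.5,-10.9],1]]'; python3 tray.py
```

```text
t: 52.15
eef_pos: [0.5518, -0.2182, 0.1792]
tool_rot: [-0.0, 0.995, 0.096, -0.004]
contact_force: [-0.1, -0.1, -0.3]
gripper_width: 0.199
[ 0.5518 -0.2182  0.1792] [-179.94    0.44   11.04]
0.96 [267. 121. 302. 178.]
((0.5905002951622009, -0.22136777639389038), (0.15098518133163452, 0.23915791511535645), 11.031338691711426)
tray c [ 0.5905 -0.2214] yaw 11.0
1 [ 0.6046 -0.1371] (array([ 68.3, -69.4, 118.8]), array([-0.06,  0.44,  0.01]))
2 [ 0.5559 -0.2006] (array([  8.3, -16.4, 119.2]), array([-0.06,  0.44,  0.01]))
3 [ 0.6251 -0.2421] (array([ 68.3,  37.6, 118.7]), array([-0.06,  0.44,  0.01]))
4 [ 0.5764 -0.3056] (array([  8.3,  90.6, 119.1]), array([-0.06,  0.44,  0.01]))
```

Tray unchanged; place the second block at spot 3.

```bash
python3 -m handwheel '[[[68,37.6,0],[0,0.4,0],1],[[68,37.6,20],[0,0.4,0],1],[[68,37.6,55],[0,0.4,0],1],[[68,37.6,90],[0,0.4,0],1],[[68,37.6,115],[0,0.4,0],1],[[68,37.6,132],[0,0.4,0],1],[[68,37.6,142],[0,0.4,0],1],[[68,37.6,145],[0,0.4,0],1],[[68,37.6,145],[0,0.4,0],1],[[68,37.6,145],[0,0.4,0],1]]'
```

```text
t: 53.08
eef_pos: [0.6255, -0.2437, 0.0348]
tool_rot: [0.0, 0.995, 0.096, 0.0]
contact_force: [-1.3, -1.1, -1.0]
gripper_width: 0.2
```

```bash
python3 -m handwheel '[[[0,0,2],[0,0,0],1],[[0,0,4],[0,0,0],1],[[0,0,5],[0,0,0],1],[[0,0,6],[0,0,0],1],[[0,0,6],[0,0,0],1],[[0,0,6],[0,0,0],1]]'
```

```text
t: 53.58
eef_pos: [0.6246, -0.2443, 0.0282]
tool_rot: [0.0, 0.995, 0.095, -0.0]
contact_force: [-1.7, 0.5, 3.8]
gripper_width: 0.194
```

```bash
python3 -m handwheel '[[[0,0,0],[0,0,0],0.5],[[0,0,0],[0,0,0],0.2],[[0,0,0],[0,0,0],0],[[0,0,0],[0,0,0],0],[[0,0,-10],[0,0,0],0],[[0,0,-40],[0,0,0],0],[[0,0,-80],[0,0,0],0],[[0,0,-120],[0,0,0],0],[[0,0,-120],[0,0,0],0],[[0,0,-120],[0,0,0],0]]'
python3 - <<'E'
from h import *
o=readout.get_obs(); print(o['eef_pos'].round(4),o['gripper_width'],delta(o,[.5914,.2840,.15],0))
E
```

```text
t: 54.42
eef_pos: [0.6267, -0.2445, 0.1516]
tool_rot: [0.001, 0.995, 0.095, 0.003]
contact_force: [0.2, -0.1, -0.9]
gripper_width: 0.502
[ 0.6267 -0.2445  0.1516] 0.5018939866751426 (array([ 6.570e+01, -5.256e+02,  2.000e-01]), array([ 0.16, -0.3 , 10.94]))
```

```bash
python3 -m handwheel '[[[66,-525,0],[0,0,5],0],[[66,-525,0],[0,0,10.9],0],[[66,-525,0],[0,0,10.9],0],[[66,-525,0],[0,0,10.9],0],[[66,-525,0],[0,0,10.9],0],[[66,-525,0],[0,0,10.9],0],[[66,-525,0],[0,0,10.9],0],[[66,-525,0],[0,0,10.9],0],[[66,-525,0],[0,0,10.9],0],[[66,-525,0],[0,0,10.9],0],[[66,-525,0],[0,0,10.9],0],[[66,-525,0],[0,0,10.9],0],[[66,-525,0],[0,0,10.9],0],[[66,-525,0],[0,0,10.9],0],[[66,-525,0],[0,0,10.9],0],[[66,-525,0],[0,0,10.9],0],[[66,-525,0],[0,0,10.9],0]]'
python3 -m handwheel '[[[0,0,30],[0,0,0],0],[[0,0,65],[0,0,0],0],[[0,0,85],[0,0,0],0],[[0,0,85],[0,0,0],0],[[0,0,85],[0,0,0],0]]' 25
python3 - <<'E'
from h import *
o=readout.get_obs(); print(o['eef_pos'].round(4),'down',delta(o,[.5914,.2840,.039],0))
E
```

```text
t: 55.83
eef_pos: [0.5899, 0.2815, 0.1467]
tool_rot: [0.001, 1.0, -0.001, -0.001]
contact_force: [-0.1, -0.4, -0.5]
gripper_width: 0.5
t: 56.25
eef_pos: [0.5894, 0.2818, 0.0616]
tool_rot: [0.001, 1.0, -0.001, -0.002]
contact_force: [0.5, 1.3, 0.9]
gripper_width: 0.501
[0.5894 0.2818 0.0616] down (array([ 2.1, -2.2, 22.6]), array([ 0.11,  0.18, -0.08]))
```

```bash
python3 -m handwheel '[[[2,-2,8],[0,0.2,0],0],[[2,-2,16],[0,0.2,0],0],[[2,-2,22],[0,0.2,0],0],[[2,-2,22],[0,0.2,0],0],[[2,-2,22],[0,0.2,0],0.4],[[2,-2,22],[0,0.2,0],0.7],[[2,-2,22],[0,0.2,0],1],[[2,-2,22],[0,0.2,0],1],[[2,-2,22],[0,0.2,0],1],[[2,-2,22],[0,0.2,0],1]]' 25
python3 -m handwheel '[[[0,0,-3],[0,0,0],1],[[0,0,-8],[0,0,0],1],[[0,0,-16],[0,0,0],1],[[0,0,-30],[0,0,0],1],[[0,0,-60],[0,0,0],1],[[0,0,-90],[0,0,0],1],[[0,0,-120],[0,0,0],1],[[0,0,-140],[0,0,0],1],[[0,0,-140],[0,0,0],1],[[0,0,-140],[0,0,0],1]]' 40
python3 - <<'E'
from h import *
o=readout.get_obs(); print(o['eef_pos'].round(4),rot(o).as_euler('xyz',True).round(2),o['gripper_width'],delta(o,[.53,-.2,.18],np.radians(11)))
E
```

```text
t: 57.08
eef_pos: [0.5919, 0.2855, 0.0409]
tool_rot: [0.0, 1.0, 0.0, 0.002]
contact_force: [-0.3, -3.3, 4.5]
gripper_width: 0.203
t: 57.92
eef_pos: [0.5918, 0.2874, 0.1833]
tool_rot: [-0.001, 1.0, 0.001, 0.003]
contact_force: [-0.1, -0.3, -1.2]
gripper_width: 0.193
[0.5918 0.2874 0.1833] [-1.7984e+02 -3.5000e-01  8.0000e-02] 0.19257704834453238 (array([-62.5, 487.3,   1.5]), array([ -0.12,  -0.37, -10.92]))
```

```bash
python3 -m handwheel '[[[-62,487,0],[0,-0.3,-5],1],[[-62,487,0],[0,-0.3,-10.9],1],[[-62,487,0],[0,-0.3,-10.9],1],[[-62,487,0],[0,-0.3,-10.9],1],[[-62,487,0],[0,-0.3,-10.9],1],[[-62,487,0],[0,-0.3,-10.9],1],[[-62,487,0],[0,-0.3,-10.9],1],[[-62,487,0],[0,-0.3,-10.9],1],[[-62,487,0],[0,-0.3,-10.9],1],[[-62,487,0],[0,-0.3,-10.9],1],[[-62,487,0],[0,-0.3,-10.9],1],[[-62,487,0],[0,-0.3,-10.9],1],[[-62,487,0],[0,-0.3,-10.9],1],[[-62,487,0],[0,-0.3,-10.9],1],[[-62,487,0],[0,-0.3,-10.9],1]]'; python3 tray.py
```

```text
t: 59.17
eef_pos: [0.5291, -0.1999, 0.1796]
tool_rot: [-0.001, 0.995, 0.096, -0.002]
contact_force: [0.5, 0.1, -0.9]
gripper_width: 0.198
[ 0.5291 -0.1999  0.1796] [-179.91    0.21   10.97]
0.77 [297.  99. 307. 183.]
((0.5913369655609131, -0.2206241488456726), (0.14863674342632294, 0.23963013291358948), 10.999578475952148)
tray c [ 0.5913 -0.2206] yaw 11.0
1 [ 0.6055 -0.1364] (array([ 87.5, -47.7, 119.3]), array([-0.09,  0.21, -0.03]))
2 [ 0.5567 -0.1998] (array([ 27.6,   5.3, 119.5]), array([-0.09,  0.21, -0.03]))
3 [ 0.6259 -0.2414] (array([ 87.6,  59.3, 119.2]), array([-0.09,  0.21, -0.03]))
4 [ 0.5772 -0.3049] (array([ 27.6, 112.3, 119.3]), array([-0.09,  0.21, -0.03]))
```

```bash
python3 -m handwheel '[[[27.5,5,20],[0,0.2,0],1],[[27.5,5,55],[0,0.2,0],1],[[27.5,5,90],[0,0.2,0],1],[[27.5,5,115],[0,0.2,0],1],[[27.5,5,132],[0,0.2,0],1],[[27.5,5,142],[0,0.2,0],1],[[27.5,5,145],[0,0.2,0],1],[[27.5,5,145],[0,0.2,0],1],[[27.5,5,145],[0,0.2,0],1]]'
python3 -m handwheel '[[[0,0,1.5],[0,0,0],1],[[0,0,2.5],[0,0,0],1],[[0,0,3.5],[0,0,0],1],[[0,0,4],[0,0,0],1],[[0,0,4],[0,0,0],1]]'
```

```text
t: 60.02
eef_pos: [0.5581, -0.2005, 0.0364]
tool_rot: [0.0, 0.995, 0.096, 0.001]
contact_force: [1.1, 0.3, 0.2]
gripper_width: 0.196
t: 60.43
eef_pos: [0.5571, -0.201, 0.0314]
tool_rot: [0.0, 0.995, 0.095, 0.0]
contact_force: [0.1, 0.9, -0.1]
gripper_width: 0.195
```

```bash
python3 -m handwheel '[[[0,0,0.8],[0,0,0],1],[[0,0,1.6],[0,0,0],1],[[0,0,1.6],[0,0,0],1],[[0,0,1.6],[0,0,0],1]]'
python3 -m handwheel '[[[0,0,0],[0,0,0],0.5],[[0,0,0],[0,0,0],0.2],[[0,0,0],[0,0,0],0],[[0,0,0],[0,0,0],0],[[0,0,-10],[0,0,0],0],[[0,0,-40],[0,0,0],0],[[0,0,-80],[0,0,0],0],[[0,0,-120],[0,0,0],0],[[0,0,-120],[0,0,0],0],[[0,0,-120],[0,0,0],0]]'
python3 - <<'E'
from h import *
o=readout.get_obs(); print(o['eef_pos'].round(4),o['gripper_width'],delta(o,[.5911,.3592,.15],0))
E
```

```text
t: 60.77
eef_pos: [0.5572, -0.201, 0.0299]
tool_rot: [0.0, 0.995, 0.095, 0.0]
contact_force: [-1.2, -1.1, 2.7]
gripper_width: 0.196
t: 61.6
eef_pos: [0.559, -0.2014, 0.1532]
tool_rot: [0.001, 0.995, 0.095, 0.003]
contact_force: [0.2, 0.3, -0.7]
gripper_width: 0.499
[ 0.559  -0.2014  0.1532] 0.49903619428561347 (array([ 137.8, -544.3,    2.3]), array([ 0.15, -0.37, 10.93]))
```

```bash
python3 -m handwheel '[[[138,-544,0],[0,0,5],0],[[138,-544,0],[0,0,10.9],0],[[138,-544,0],[0,0,10.9],0],[[138,-544,0],[0,0,10.9],0],[[138,-544,0],[0,0,10.9],0],[[138,-544,0],[0,0,10.9],0],[[138,-544,0],[0,0,10.9],0],[[138,-544,0],[0,0,10.9],0],[[138,-544,0],[0,0,10.9],0],[[138,-544,0],[0,0,10.9],0],[[138,-544,0],[0,0,10.9],0],[[138,-544,0],[0,0,10.9],0],[[138,-544,0],[0,0,10.9],0],[[138,-544,0],[0,0,10.9],0],[[138,-544,0],[0,0,10.9],0],[[138,-544,0],[0,0,10.9],0],[[138,-544,0],[0,0,10.9],0],[[138,-544,0],[0,0,10.9],0]]'
python3 -m handwheel '[[[0,0,30],[0,0,0],0],[[0,0,65],[0,0,0],0],[[0,0,85],[0,0,0],0],[[0,0,85],[0,0,0],0],[[0,0,85],[0,0,0],0]]' 25
python3 - <<'E'
from h import *
o=readout.get_obs(); print(o['eef_pos'].round(4),'down',delta(o,[.5911,.3595,.039],0))
E
```

```text
t: 63.1
eef_pos: [0.5896, 0.3569, 0.1489]
tool_rot: [0.001, 1.0, -0.001, -0.0]
contact_force: [-0.5, -0.7, -0.9]
gripper_width: 0.504
t: 63.52
eef_pos: [0.5892, 0.3574, 0.0639]
tool_rot: [0.001, 1.0, -0.001, -0.001]
contact_force: [0.3, 0.1, 0.6]
gripper_width: 0.499
[0.5892 0.3574 0.0639] down (array([ 2. , -2.1, 24.9]), array([ 0.11,  0.07, -0.06]))
```

```bash
python3 -m handwheel '[[[1.5,-1.5,8],[0,0,0],0],[[1.5,-1.5,16],[0,0,0],0],[[1.5,-1.5,24],[0,0,0],0],[[1.5,-1.5,24],[0,0,0],0],[[1.5,-1.5,24],[0,0,0],0.4],[[1.5,-1.5,24],[0,0,0],0.7],[[1.5,-1.5,24],[0,0,0],1],[[1.5,-1.5,24],[0,0,0],1],[[1.5,-1.5,24],[0,0,0],1],[[1.5,-1.5,24],[0,0,0],1]]' 25
python3 -m handwheel '[[[0,0,-3],[0,0,0],1],[[0,0,-8],[0,0,0],1],[[0,0,-16],[0,0,0],1],[[0,0,-30],[0,0,0],1],[[0,0,-60],[0,0,0],1],[[0,0,-90],[0,0,0],1],[[0,0,-120],[0,0,0],1],[[0,0,-140],[0,0,0],1],[[0,0,-140],[0,0,0],1],[[0,0,-140],[0,0,0],1]]' 40
python3 - <<'E'
from h import *
o=readout.get_obs(); print(o['eef_pos'].round(4),rot(o).as_euler('xyz',True).round(2),o['gripper_width'],delta(o,[.53,-.19,.18],np.radians(11)))
E
```

```text
t: 64.35
eef_pos: [0.5912, 0.3604, 0.0411]
tool_rot: [0.0, 1.0, 0.0, 0.001]
contact_force: [-0.2, -3.1, 3.4]
gripper_width: 0.206
t: 65.18
eef_pos: [0.5913, 0.3625, 0.1838]
tool_rot: [-0.002, 1.0, 0.001, 0.002]
contact_force: [-1.0, 0.5, -2.1]
gripper_width: 0.194
[0.5913 0.3625 0.1838] [-1.798e+02 -2.500e-01  8.000e-02] 0.19352518660882637 (array([-62.1, 552.4,   1.6]), array([ -0.17,  -0.27, -10.92]))
```

```bash
python3 -m handwheel '[[[-62,552,0],[0,-0.3,-5],1],[[-62,552,0],[0,-0.3,-10.9],1],[[-62,552,0],[0,-0.3,-10.9],1],[[-62,552,0],[0,-0.3,-10.9],1],[[-62,552,0],[0,-0.3,-10.9],1],[[-62,552,0],[0,-0.3,-10.9],1],[[-62,552,0],[0,-0.3,-10.9],1],[[-62,552,0],[0,-0.3,-10.9],1],[[-62,552,0],[0,-0.3,-10.9],1],[[-62,552,0],[0,-0.3,-10.9],1],[[-62,552,0],[0,-0.3,-10.9],1],[[-62,552,0],[0,-0.3,-10.9],1],[[-62,552,0],[0,-0.3,-10.9],1],[[-62,552,0],[0,-0.3,-10.9],1],[[-62,552,0],[0,-0.3,-10.9],1],[[-62,552,0],[0,-0.3,-10.9],1],[[-62,552,0],[0,-0.3,-10.9],1]]'; python3 tray.py
```

```text
t: 66.6
eef_pos: [0.5291, -0.1892, 0.1801]
tool_rot: [-0.001, 0.995, 0.096, -0.003]
contact_force: [0.4, 0.4, -0.2]
gripper_width: 0.198
[ 0.5291 -0.1892  0.1801] [-179.88    0.28   11.06]
0.72 [309. 103. 308. 183.]
((0.5906539559364319, -0.22069504857063293), (0.14957986772060394, 0.23890037834644318), 11.035909652709961)
tray c [ 0.5907 -0.2207] yaw 11.0
1 [ 0.6048 -0.1364] (array([ 85. , -37. , 119.8]), array([-0.12,  0.28,  0.02]))
2 [ 0.556  -0.1999] (array([ 25.,  16., 120.]), array([-0.12,  0.28,  0.02]))
3 [ 0.6253 -0.2415] (array([ 84.9,  70. , 119.6]), array([-0.12,  0.28,  0.02]))
4 [ 0.5765 -0.305 ] (array([ 24.9, 123. , 119.8]), array([-0.12,  0.28,  0.02]))
```

```bash
python3 -m handwheel '[[[85,-36,0],[0,0.3,0],1],[[85,-36,0],[0,0.3,0],1],[[85,-36,25],[0,0.3,0],1],[[85,-36,60],[0,0.3,0],1],[[85,-36,95],[0,0.3,0],1],[[85,-36,120],[0,0.3,0],1],[[85,-36,135],[0,0.3,0],1],[[85,-36,143],[0,0.3,0],1],[[85,-36,145],[0,0.3,0],1],[[85,-36,145],[0,0.3,0],1]]'
python3 -m handwheel '[[[0,0,1.5],[0,0,0],1],[[0,0,2.5],[0,0,0],1],[[0,0,3.5],[0,0,0],1],[[0,0,3.5],[0,0,0],1],[[0,0,3.5],[0,0,0],1]]'
```

```text
t: 67.53
eef_pos: [0.6054, -0.1387, 0.0354]
tool_rot: [-0.0, 0.995, 0.096, 0.0]
contact_force: [0.2, -0.1, -0.5]
gripper_width: 0.195
t: 67.95
eef_pos: [0.6053, -0.1398, 0.0322]
tool_rot: [-0.0, 0.995, 0.095, 0.001]
contact_force: [-0.2, 0.3, -0.5]
gripper_width: 0.2
```

```bash
python3 -m handwheel '[[[0,0,0.8],[0,0,0],1],[[0,0,1.6],[0,0,0],1],[[0,0,2.3],[0,0,0],1],[[0,0,2.3],[0,0,0],1],[[0,0,2.3],[0,0,0],1]]'
```

```text
t: 68.37
eef_pos: [0.6052, -0.1398, 0.0301]
tool_rot: [-0.0, 0.995, 0.095, 0.0]
contact_force: [-1.2, -0.0, 5.7]
gripper_width: 0.194
```

```bash
python3 -m handwheel '[[[0,0,0],[0,0,0],0.5],[[0,0,0],[0,0,0],0.2],[[0,0,0],[0,0,0],0],[[0,0,0],[0,0,0],0],[[0,0,-10],[0,0,0],0],[[0,0,-40],[0,0,0],0],[[0,0,-80],[0,0,0],0],[[0,0,-120],[0,0,0],0],[[-60,0,-200],[0,0,0],0],[[-60,0,-200],[0,0,0],0],[[-60,0,-200],[0,0,0],0],[[-60,0,-200],[0,0,0],0],[[-60,0,-200],[0,0,0],0]]'
python3 - <<'E'
from h import *
s=snap('wrist','f1.png'); t=snap('side','f2.png'); u=snap('scene','f3.png')
for x in viewer.search_frame(s['p'],'cast1')[:5]: print(round(x['score'],2),np.round(x['rect']),ray(s,*x['rect'][:2],.03).round(3))
print('driver',[(round(d['score'],2),np.round(d['rect'])) for d in viewer.search_frame(t['p'],'driver')[:2]])
a=cv2.imread('pics/f1.png'); b=cv2.resize(cv2.imread('pics/f2.png')[120:380,160:360],None,fx=1.44,fy=1.44,interpolation=2)
c=np.zeros((384,800,3),np.uint8); c[:,:512]=a; c[:b.shape[0],512:]=b[:,:288]; cv2.imwrite('pics/f.png',c); print(s['o']['eef_pos'].round(3))
E
```

```text
t: 69.45
eef_pos: [0.5463, -0.1515, 0.231]
tool_rot: [0.0, 0.995, 0.095, 0.002]
contact_force: [0.2, -0.2, -0.9]
gripper_width: 0.498
0.82 [253. 101.  30.  45.] [ 0.604 -0.14   0.03 ]
0.73 [407. 159.  39.  49.] [ 0.578 -0.305  0.03 ]
0.73 [301. 157.  28.  50.] [ 0.559 -0.199  0.03 ]
0.68 [359.  99.  35.  50.] [ 0.625 -0.241  0.03 ]
0.38 [ 72. 272.  62.  65.] [0.381 0.025 0.03 ]
driver [(0.6, array([297., 184.,  12.,  26.])), (0.59, array([315., 167.,  15.,  22.]))]
[ 0.546 -0.152  0.231]
```

View pics/f.png

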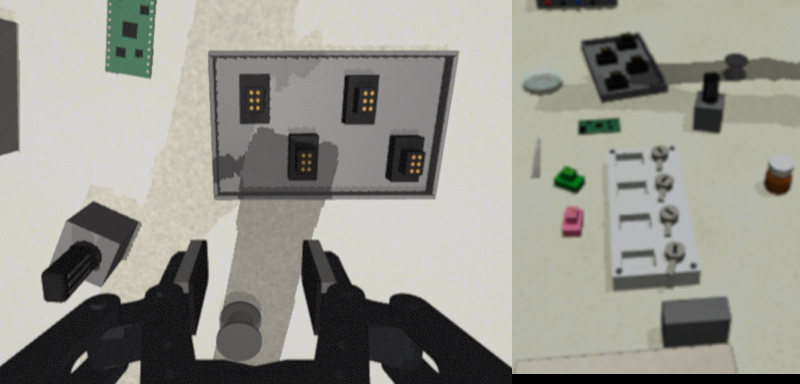

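All four blocks stand flat in the tray, at pixels (253,101), (359,99), (301,157) and (407,159). The pockets are empty and the driver is upright in its stand. I'm handing in.

```bash
python3 -c "
from station import bot; print(bot.hand_in())"
```

```text
the job is handed in; nothing more can be done
None
```

The mould is empty: all four blocks stand base down on the tray floor, and the screwdriver is back in its stand, blade down. I handed the job in at about 69 s of the 210 s.

- **Locks:** All four were turned anticlockwise with the screwdriver only. From the pictures they ended about 70 to 80° round, and a keeper is clear from about 52°.
- **Slip at lock 2:** I pushed 22 mm too far down, which gave about 38 N at the wrist. The driver slid and tilted in the grip. I stood it back in its stand and gripped it again.
- **Second pass:** The first turn left locks 1 and 3 only just at the clear angle, so I put the blade in deeper and turned both again before lifting any block.
- **Tray:** It was knocked about 5 cm aside during the run. I measured it again before placing each block, and I set each one down with under 10 N.
- **Last checks:** The final wrist and side pictures show the four blocks in the tray, the empty pockets and the driver upright in its stand. The other things on the bench look to be where they were, judged by eye only. None of these last checks failed or disagreed.
- **Picture budget:** I viewed 16 pictures, two over the 14.

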